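# Index the table and tuck the trim strip under the lapped leaf

## Robot

A 7-joint arm with a two-finger parallel gripper is mounted at the origin on a cart in front of the work surface, level with it; the furniture and walls round the work are solid. World frame = base frame: x ahead of the robot, y to its left, z up, the work surface at z = 0. Lengths are in mm, angles in rad, forces in N, time in s.
With the tool pointing down it reaches from about 400 to 925 mm from the base axis. Payload 4.1 kg.
Tool frame: the origin (TCP) lies on the front face of the gripper's body, between the roots of the fingers; the fingertips stand 73 mm ahead of it and the grasp point (between the pads) lies 54 mm ahead of it; z points along the fingers, y is the direction in which the jaws open and shut (so a half turn about z gives the same grasp; the last joint's range is limited). The gripper opens to 85 mm and grips with 20 to 120 N. Pads are 22 mm wide; open, the fingers measure 114 mm over their backs; the gripper's body (76 mm by 85 mm) begins 54 mm behind the grasp point. The pads swing forward as they close: fully open they stand 13 mm farther back than shut.
Start: joints at [-1.277, 0.398, 0.045, 1.537, -0.019, 1.207, -0.051], TCP at [248.783, 600.533, 303.947] pointing down, gripper open.
Joint ranges: [-2.82, 2.82], [-0.49, 2.23], [-1.37, 1.46], [0, 2.46], [-1.36, 4.5], [0.23, 2], [-2.94, 2.94]. Speed limits (rad/s): [2.57, 2.57, 3.14, 3.14, 3.14, 3.14, 3.14].

## Interface

Orientations are given as a unit quaternion [x, y, z, w].
In Python, from plant import * gives the robot as it stands.
- The arm moves only by the tool move_arm, never from a script. Its argument "rows" is a list of rows, each an object of numbers: "wx", "wy", "wz": the turn, a rotation vector about the tool's x, y, z in units of 5 degrees (1.0 is 5 degrees); "x", "y", "z": the shift along the tool's x, y, z in units of 40 mm (1.0 is 40 mm); "jaw": the gripper's target within -1 to 1 (fully open at 1, half-way at 0, shut at -1). In form: [{"wx": .., "wy": .., "wz": .., "x": .., "y": .., "z": .., "jaw": ..}, ...]. A call has 1 to 12 rows; each row shifts and turns the commanded pose from where the row before left it, along the tool's axes as they then stand; what a row does not reach is not made up. A row lasts 1/12 s, in which the tool goes at most 41.7 mm and 7.16 degrees, less where a joint would pass 70% of its speed; a pose out of reach is approached as far as the arm can. A call is refused whole if a number of a shift passes 1 or a number of a turn 1, either way. A call with a gripper value outside its range is refused whole. The fingers move at their own pace and stop on an object; the grip force is fixed at half the most. Time passes only in rows, so rows that do not move let the fingers close. It gives the time, the measured TCP pose, the force and the opening at its end, in the units of the state.
- get_state(): the state, without advancing time (a new reading comes with each control period).
- read_camera(name): name is "scene" or "top" or "wrist"; returns the picture (480x640x3 uint8, red, green, blue); there is no depth.
- get_calibration(name): a dict with "vfov" (degrees; the focal length in pixels is half the picture's height over the tangent of half this angle, whatever the lens; pixels are square), "cx", "cy" (the principal point, pixels), "dist" ([k1, k2, p1, p2, k3] as OpenCV has them; the pictures are not rectified), "cam_to_world" (4x4, takes a point from camera to world coordinates). Camera axes: x right, y down, z forward; pixel columns grow to the right and rows downward; lengths in mm; the calibration is good to about 2 mm. A picture is of the moment at which its call begins: read the wrist's pose just before it. get_calibration takes no time and is no camera call; for the wrist camera it gives the pose at the moment of the call.
- sign_off(): hands the job in, once; it reports no verdict.
The state is a dict: "time": time; "joints": joint angles; "dq": joint speeds; "joint_efforts": joint torques, N m; "eef_pos": TCP position; "tcp_rot": TCP orientation; "contact_force": force on the tool from outside, world axes, zero at the start; "moment": the same for the moment, N m; "opening": finger opening in mm.
Only numpy, scipy, OpenCV 4.12 (cv2) and the standard library are available. Lean on these libraries where they do the work, as an engineer would, in place of code of your own. Each camera call takes 0.05 s, during which the arm holds its last target.

## Task

Turn the round indexing table clockwise (seen from above) by its upright post, one click only, so that the open edge of its lapped cover leaf faces you, and let go of the post. Then take the loose aluminium trim strip by its upright rail and slide its thin edge under the leaf without lifting the leaf, square to it and centred on it, until it butts against the lower plate beneath. Finish still holding the strip, pressing it firmly flat on the board as if for riveting, and leave the tools and the small things lying around where they are.

Things in the scene. Friction and masses are not known exactly. Their poses are not given: they have to be found in the camera images.
- turntable (a joint): Angle of the round steel turning disc (230 mm across, its top 64 mm above the bench) in rad, growing clockwise seen from above. It clicks into sprung detents at 0, 1.047 and 2.094 (60 degrees apart) and starts in the one at 0. Moving it off a detent takes up to about 10 N at the post; between detents it turns almost freely and stays where it is left, and within about 0.1 rad of the next one it is drawn into it. The axis is upright through the middle of index_base.
- index_base: Fixed round base of the indexing table, 200 mm across with four bolted feet; origin at the centre of its underside on the bench, on the disc's axis; its x axis points the way the strip has to be pushed in once the table stands one click on (roughly away from the robot).
- post_top (a point): Centre of the top of the upright round steel post on the disc by which it is turned: 14 mm diameter, 56 mm tall above the disc (top 120 mm above the bench), 100 mm from the disc's axis. It may be gripped or pushed.
- board (a point): The plywood board on the disc, 140 x 120 x 10 mm; this point lies on the disc's axis on its underside (64 mm above the bench), its top face is 10 mm higher. Its x axis is the direction in which the strip goes in; it spans x -78 to +62 mm and y -60 to +60 mm. The stop is the front edge of the aluminium lower plate (4 mm thick, 90 mm wide) on the board, at x = +12 mm, hidden under the leaf.
- leaf (a joint): Lift of the grey sheet leaf in rad, 0 when it lies down; light, weakly sprung shut, hinged along y at x = +50 mm of the board. The leaf is 90 mm wide (y -45 to +45 mm), 3 mm thick and covers the board from x = -18 to +50 mm with 6 mm of clear height between it and the board; in front of that an upturned lip rises 30 degrees to x = -27 mm.
- leaf_edge (a point): Middle of the leaf's lip, at its open front edge: x = -26 mm in the board's frame and 20 mm above the board's underside.
- strip: Loose extruded aluminium trim strip, about 0.12 kg: a flat leg 80 mm (x) by 90 mm (y), 3 mm thick, with an upright rail along its rear edge, 8 mm thick, 90 mm long and 34 mm tall from the underside, centred 36 mm behind the origin (x = -36 mm). Origin at the centre of the leg's underside; x points to the thin edge (x = +40 mm) that goes under the leaf; z up. It starts flat on the bench to the right of the indexing table.
- strip_edge (a point): Middle of the strip's thin front edge, on its underside (x = +40 mm of the strip).
- pliers: yellow-handled pliers 63x186x16 mm, lying near the strip; a bystander
- side_cutters: blue-handled side cutters 54x135x16 mm, lying on the near left of the table; a bystander
- nut_a: loose steel hexagon nut 19x22x10 mm; a bystander
- sanding_block: cork sanding block 56x92x27 mm behind the indexing table; a bystander

How it is judged:
By the outcome, as a careful person would: the job done as asked, in the order asked, and still so for the second after the job is handed in, while the arm keeps its last pose, push and grip.
It also fails if it takes over 56 s, if anything falls off the work surface, if the arm or the gripper's body presses on something with over 40 N, if the wrist force passes 120 N, or if a joint passes its speed limit or range.

## Working session

There is one attempt and no reset: what is moved stays moved. The work goes in short steps, Python scripts to look and compute and a tool call to move; the robot and the scene stay as the last step left them, time stands still between calls to the robot, and variables do not carry over. Pictures are saved under pics/ and viewed, and the job is handed in when it is done.

Besides the shell and the picture viewer there is one more tool, called after "Request:" in YAML: its name, and indented under it one key for each argument. move_arm: Moves the arm, as the interface text tells. Its arguments: {"type":"object","properties":{"rows":{"type":"array"}},"required":["rows"]}

```bash
mkdir -p pics; ls
cat > h.py <<'E'
from plant import *
import numpy as np, cv2
def snap(name,fn):
    im=read_camera(name); cv2.imwrite('pics/'+fn,cv2.cvtColor(im,cv2.COLOR_RGB2BGR)); return im
def K(name):
    c=get_calibration(name); f=240/np.tan(np.radians(c['vfov'])/2)
    return np.array([[f,0,c['cx']],[0,f,c['cy']],[0,0,1]]),np.array(c['dist'],float),np.array(c['cam_to_world'],float)
def ray(name,px):
    k,d,T=K(name); n=cv2.undistortPoints(np.array(px,float).reshape(-1,1,2),k,d).reshape(-1,2)
    v=np.c_[n,np.ones(len(n))]@T[:3,:3].T
    return T[:3,3],v
def onz(name,px,z):
    o,v=ray(name,px); z=np.broadcast_to(np.asarray(z,float),(len(v),))
    return o+v*((z-o[2])/v[:,2])[:,None]
def proj(name,P):
    k,d,T=K(name); R=T[:3,:3].T; t=-R@T[:3,3]
    return cv2.projectPoints(np.array(P,float).reshape(-1,1,3),cv2.Rodrigues(R)[0],t,k,d)[0].reshape(-1,2)
E
python3 - <<'E'
from h import *
snap('scene','s0.png');snap('top','t0.png');snap('wrist','w0.png')
for n in('scene','top','wrist'): print(n,K(n))
print(get_state())
E
```

```text
pics
scene (array([[531.25186508,   0.        , 324.54692894],
       [  0.        , 531.25186508, 241.02329953],
       [  0.        ,   0.        ,   1.        ]]), array([-0.113247,  0.      ,  0.      ,  0.      ,  0.      ]), array([[ 7.58671493e-01, -4.58397688e-01,  4.62913734e-01,
         6.66432481e+01],
       [-6.51274828e-01, -5.51204846e-01,  5.21549917e-01,
        -6.88228706e+02],
       [ 1.60830177e-02, -6.97169117e-01, -7.16726279e-01,
         8.69114051e+02],
       [ 0.00000000e+00,  0.00000000e+00,  0.00000000e+00,
         1.00000000e+00]]))
top (array([[457.62471975,   0.        , 320.14348935],
       [  0.        , 457.62471975, 231.2432982 ],
       [  0.        ,   0.        ,   1.        ]]), array([-0.07788514,  0.        ,  0.        ,  0.        ,  0.        ]), array([[-2.02079447e-02, -9.96667393e-01,  7.90300351e-02,
         4.95680947e+02],
       [-9.99789360e-01,  1.98608958e-02, -5.17500549e-03,
        -1.36673672e+02],
       [ 3.58815194e-03, -7.91179644e-02, -9.96858803e-01,
         9.80621260e+02],
       [ 0.00000000e+00,  0.00000000e+
[... 626 characters left out ...]

{'time': 0.15, 'joints': array([-1.27701373,  0.39905071,  0.04503616,  1.53757803, -0.01871455,
        1.20689267, -0.05070299]), 'dq': array([-0.0017676 , -0.00075428, -0.00026012, -0.00399005,  0.00025185,
       -0.00102293, -0.00199206]), 'joint_efforts': array([ 3.11397613e-03, -4.75560415e+01,  1.36745118e+00, -2.54512811e+01,
        1.17686810e-02,  6.57366079e-03,  5.12554266e-07]), 'eef_pos': array([248.61422414, 600.1782358 , 303.08904117]), 'tcp_rot': array([ 1.95078717e-01,  9.80787299e-01, -7.46660757e-04, -1.02103125e-04]), 'contact_force': array([ 1.12936495, -0.06711477, -0.13501358]), 'moment': array([ 0.00794962, -0.0785117 ,  0.00010828]), 'opening': 85.43021564500229}
```

View pics/s0.png

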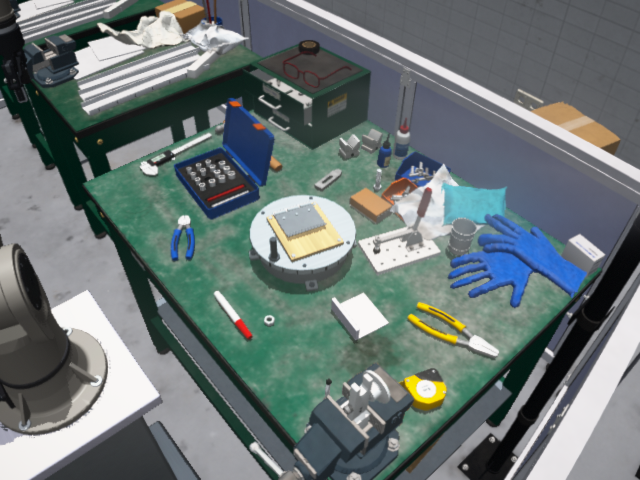

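View pics/t0.png

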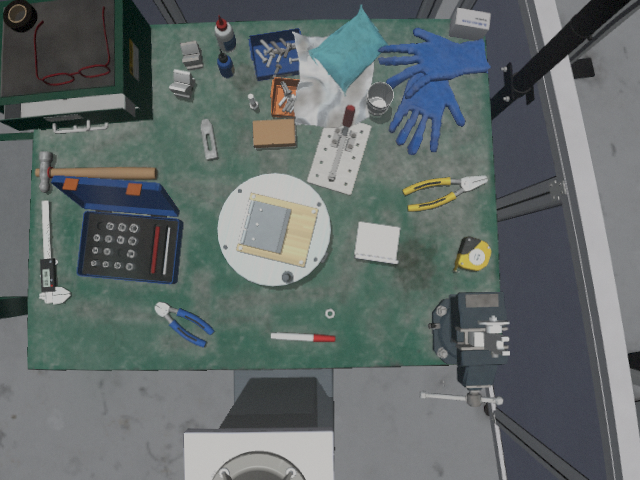

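Top view: disc centre about (274,229), post top about (287,277), leaf open edge facing right. The strip is at (378,242) with its rail on the robot side. I'll enlarge these next.

Run:
```python
import cv2
im=cv2.imread('pics/t0.png')
cv2.imwrite('pics/t0a.png',cv2.resize(im[160:300,205:345],None,fx=4.2,fy=4.2,interpolation=cv2.INTER_CUBIC))
cv2.imwrite('pics/t0b.png',cv2.resize(im[200:290,330:430],None,fx=6,fy=6,interpolation=cv2.INTER_CUBIC))
s=cv2.imread('pics/s0.png')
cv2.imwrite('pics/s0a.png',cv2.resize(s[180:350,235:405],None,fx=3.5,fy=3.5,interpolation=cv2.INTER_CUBIC))
```

```text
(no output)
```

View pics/t0a.png

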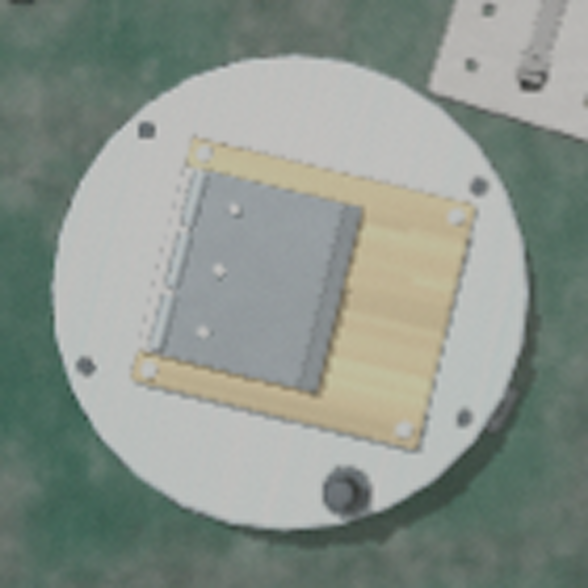

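View pics/t0b.png

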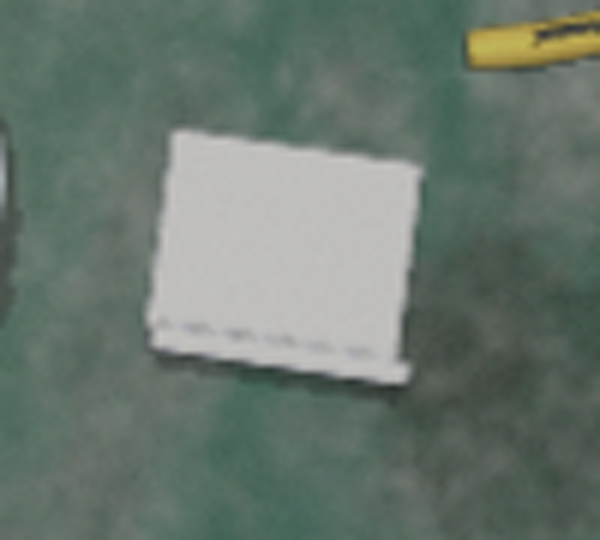

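View pics/s0a.png

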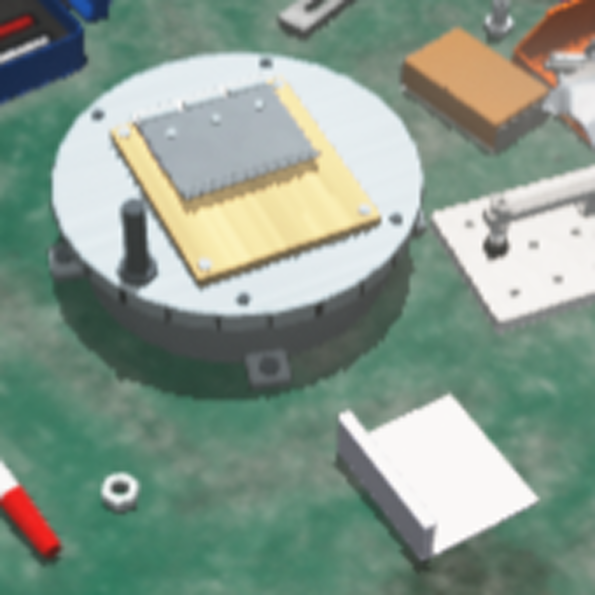

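Run:
```python
from h import *
a=lambda p:(np.array(p,float)+.5)/4.2-.5+[205,160]
b=lambda p:(np.array(p,float)+.5)/6-.5+[330,200]
im=cv2.imread('pics/t0.png'); hsv=cv2.cvtColor(im,cv2.COLOR_BGR2HSV)
# disc: non-green blob around
m=((hsv[...,1]<40)&(hsv[...,2]>150)).astype(np.uint8)*255
n,l=cv2.connectedComponents(m); lab=l[200,240]; mm=(l==lab).astype(np.uint8)
c=max(cv2.findContours(mm,0,1)[0],key=cv2.contourArea).reshape(-1,2)
c=c[cv2.convexHull(c.reshape(-1,1,2),returnPoints=False).ravel()]
P=onz('top',c,64); 
A=np.c_[2*P[:,:2],np.ones(len(P))]
for _ in range(5):
    s=np.linalg.lstsq(A,(P[:,:2]**2).sum(1),rcond=None)[0]; r=np.sqrt(s[2]+s[0]**2+s[1]**2)
    e=np.hypot(*(P[:,:2]-s[:2]).T)-r; k=abs(e)<2; P,A=P[k],A[k]
print('disc',s[:2],r,len(P))
bc=onz('top',a([[193,138],[476,208],[420,450],[133,380]]),74); print('board',bc.round(1), bc.mean(0))
# board x dir: from right edge to left edge (entry towards hinge)
d=(bc[0]+bc[3]-bc[1]-bc[2]); d2=bc[0]-bc[3]; print('dir x deg',np.degrees(np.arctan2(d[1],d[0])), 'ydir',np.degrees(np.arctan2(d2[1],d2[0])), np.linalg.norm(d)/2,np.linalg.norm(d2))
xd=d[:2]/np.linalg.norm(d[:2]); print('axis from board',bc.mean(0)[:2]+8*xd)
post=onz('top',a([[344,491]]),120)[0]; print('post',post, post[:2]-s[:2], np.linalg.norm(post[:2]-s[:2]))
z=[3,3,34,34]
sc=onz('top',b([[172,130],[422,165],[408,385],[152,348]]),[3,3,34,34]);print('strip FL,FR,RR,RL',sc.round(1))
f=onz('scene',(np.array([[344,410],[434,525],[450,394],[538,498],[422,560]])+.5)/3.5-.5+[235,180],[34,34,3,3,0]);print('scene RL,RR,FL,FR,RRbottom',f.round(1))
ps=onz('scene',(np.array([[133,205]])+.5)/3.5-.5+[235,180],120);print('post scene',ps)
```

```text
disc [575.72975175 -47.51376043] 113.68562057656693 48
board [[ 648.3   -3.5   74. ]
 [ 611.9 -137.9   74. ]
 [ 497.8 -109.3   74. ]
 [ 533.3   25.8   74. ]] [572.81527901 -56.22554058  74.        ]
dir x deg 75.0471763494985 ydir -14.317805378502523 139.4599349370909 118.61672181546625
axis from board [574.87946805 -48.49643173]
post [480.07975021 -76.44508775 120.        ] [-95.65000154 -28.93132732] 99.92969776504565
strip FL,FR,RR,RL [[ 593.1 -224.     3. ]
 [ 578.7 -313.5    3. ]
 [ 500.  -300.5   34. ]
 [ 514.7 -212.4   34. ]]
scene RL,RR,FL,FR,RRbottom [[ 517.9 -208.9   34. ]
 [ 503.1 -299.7   34. ]
 [ 591.  -222.6    3. ]
 [ 577.3 -310.     3. ]
 [ 499.7 -296.7    0. ]]
post scene [[476.66558672 -71.661622   120.        ]]
```

```bash
cat >> h.py <<'E'
from scipy.spatial.transform import Rotation as Ro
def plan(goal,yaw=None,n=None):
    s=get_state(); R=Ro.from_quat(s['tcp_rot']); D=np.array(goal)-s['eef_pos']; t=R.inv().apply(D)/40
    y=R.apply([0,1,0]); zz=R.apply([0,0,1]); cur=np.degrees(np.arctan2(y[1],y[0]))
    n=n or int(np.ceil(np.linalg.norm(t)/0.75)) or 1
    print('pos',s['eef_pos'].round(1),'yaw_y',cur.round(2),'z',zz.round(4),'total',t.round(3),'n',n,'per row',(t/n).round(4))
    if yaw is not None: print('wz total',(-(yaw-cur)/5).round(3))
    print('t',s['time'],'F',s['contact_force'].round(1),'M',s['moment'].round(2),'op',round(s['opening'],1),'q',s['joints'].round(2))
E
python3 - <<'E'
from h import *
plan([479,-75.5,250],106.6,24)
E
```

```text
pos [248.6 600.2 303.1] yaw_y 67.5 z [-5.0e-04 -1.4e-03 -1.0e+00] total [-11.785 -13.4     1.348] n 24 per row [-0.491  -0.5583  0.0562]
wz total -7.82
t 0.15 F [ 1.1 -0.1 -0.1] M [ 0.01 -0.08  0.  ] op 85.4 q [-1.28  0.4   0.05  1.54 -0.02  1.21 -0.05]
```

Request:
move_arm:
  rows:
    - {"x": -0.49,"y": -0.56,"z": 0.05,"jaw": -0.2}
    - {"x": -0.49,"y": -0.56,"z": 0.05,"jaw": -0.2}
    - {"x": -0.49,"y": -0.56,"z": 0.05,"jaw": -0.2}
    - {"x": -0.49,"y": -0.56,"z": 0.05,"jaw": -0.2}
    - {"x": -0.49,"y": -0.56,"z": 0.05,"jaw": -0.2}
    - {"x": -0.49,"y": -0.56,"z": 0.05,"jaw": -0.2}
    - {"x": -0.49,"y": -0.56,"z": 0.05,"jaw": -0.2}
    - {"x": -0.49,"y": -0.56,"z": 0.05,"jaw": -0.2}
    - {"x": -0.49,"y": -0.56,"z": 0.05,"jaw": -0.2}
    - {"x": -0.49,"y": -0.56,"z": 0.05,"jaw": -0.2}
    - {"x": -0.49,"y": -0.56,"z": 0.05,"jaw": -0.2}
    - {"x": -0.49,"y": -0.56,"z": 0.05,"jaw": -0.2}

```text
invalid input
```

Request:
move_arm:
  rows:
    - {"x": -0.49,"y": -0.56,"z": 0.05,"jaw": -0.2}
    - {"x": -0.49,"y": -0.56,"z": 0.05,"jaw": -0.2}
    - {"x": -0.49,"y": -0.56,"z": 0.05,"jaw": -0.2}
    - {"x": -0.49,"y": -0.56,"z": 0.05,"jaw": -0.2}
    - {"x": -0.49,"y": -0.56,"z": 0.05,"jaw": -0.2}
    - {"x": -0.49,"y": -0.56,"z": 0.05,"jaw": -0.2}
    - {"x": -0.49,"y": -0.56,"z": 0.05,"jaw": -0.2}
    - {"x": -0.49,"y": -0.56,"z": 0.05,"jaw": -0.2}
    - {"x": -0.49,"y": -0.56,"z": 0.05,"jaw": -0.2}
    - {"x": -0.49,"y": -0.56,"z": 0.05,"jaw": -0.2}
    - {"x": -0.49,"y": -0.56,"z": 0.05,"jaw": -0.2}
    - {"x": -0.49,"y": -0.56,"z": 0.05,"jaw": -0.2}

```text
invalid input
```

Request:
move_arm:
  rows:
    - {"wz": -0.98,"jaw": -0.2}
    - {"wz": -0.98,"jaw": -0.2}
    - {"wz": -0.98,"jaw": -0.2}
    - {"wz": -0.98,"jaw": -0.2}
    - {"wz": -0.98,"jaw": -0.2}
    - {"wz": -0.98,"jaw": -0.2}
    - {"wz": -0.98,"jaw": -0.2}
    - {"wz": -0.98,"jaw": -0.2}
    - {"jaw": -0.2}
    - {"jaw": -0.2}

```text
invalid input
```

Run:
```python
from h import *
plan([479,-75.5,152],106.6)
snap('wrist','w1.png')
print(proj('wrist',[[479,-75.5,120],[480,-76.4,120],[476.7,-71.7,120]]))
```

```text
pos [248.6 600.2 303.1] yaw_y 67.5 z [-5.0e-04 -1.4e-03 -1.0e+00] total [-11.785 -13.397   3.798] n 25 per row [-0.4714 -0.5359  0.1519]
wz total -7.82
t 0.15 F [ 1.1 -0.1 -0.1] M [ 0.01 -0.08  0.  ] op 85.4 q [-1.28  0.4   0.05  1.54 -0.02  1.21 -0.05]
[[-55.65749613 553.99749848]
 [-55.49021539 554.44525156]
 [-55.4636034  552.97444584]]
```

View pics/w1.png

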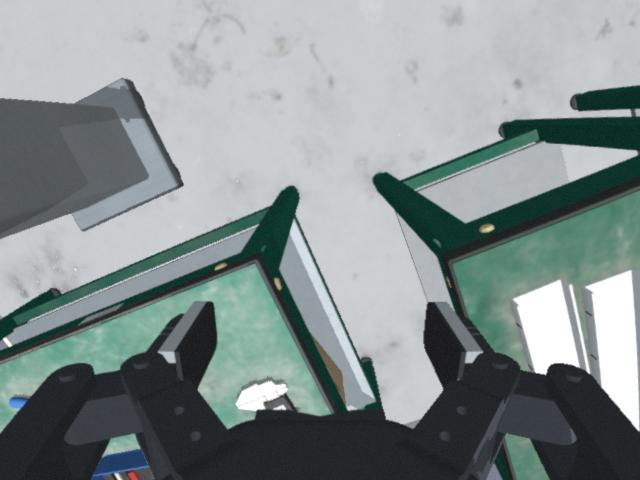

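The arm hasn't moved: rows probably need every key. The wrist view still shows the start pose.

Request:
move_arm:
  rows:
    - {"wx": 0,"wy": 0,"wz": 0,"x": -0.49,"y": -0.56,"z": 0.05,"jaw": -0.2}
    - {"wx": 0,"wy": 0,"wz": 0,"x": -0.49,"y": -0.56,"z": 0.05,"jaw": -0.2}
    - {"wx": 0,"wy": 0,"wz": 0,"x": -0.49,"y": -0.56,"z": 0.05,"jaw": -0.2}
    - {"wx": 0,"wy": 0,"wz": 0,"x": -0.49,"y": -0.56,"z": 0.05,"jaw": -0.2}
    - {"wx": 0,"wy": 0,"wz": 0,"x": -0.49,"y": -0.56,"z": 0.05,"jaw": -0.2}
    - {"wx": 0,"wy": 0,"wz": 0,"x": -0.49,"y": -0.56,"z": 0.05,"jaw": -0.2}
    - {"wx": 0,"wy": 0,"wz": 0,"x": -0.49,"y": -0.56,"z": 0.05,"jaw": -0.2}
    - {"wx": 0,"wy": 0,"wz": 0,"x": -0.49,"y": -0.56,"z": 0.05,"jaw": -0.2}
    - {"wx": 0,"wy": 0,"wz": 0,"x": -0.49,"y": -0.56,"z": 0.05,"jaw": -0.2}
    - {"wx": 0,"wy": 0,"wz": 0,"x": -0.49,"y": -0.56,"z": 0.05,"jaw": -0.2}
    - {"wx": 0,"wy": 0,"wz": 0,"x": -0.49,"y": -0.56,"z": 0.05,"jaw": -0.2}
    - {"wx": 0,"wy": 0,"wz": 0,"x": -0.49,"y": -0.56,"z": 0.05,"jaw": -0.2}

```text
time: 1.2
eef_pos: [363.4, 260.7, 279.8]
tcp_rot: [0.195, 0.981, 0.0, -0.0]
contact_force: [0.5, 0.9, 0.1]
opening: 34.6
```

Request:
move_arm:
  rows:
    - {"wx": 0,"wy": 0,"wz": 0,"x": -0.49,"y": -0.56,"z": 0.05,"jaw": -0.2}
    - {"wx": 0,"wy": 0,"wz": 0,"x": -0.49,"y": -0.56,"z": 0.05,"jaw": -0.2}
    - {"wx": 0,"wy": 0,"wz": 0,"x": -0.49,"y": -0.56,"z": 0.05,"jaw": -0.2}
    - {"wx": 0,"wy": 0,"wz": 0,"x": -0.49,"y": -0.56,"z": 0.05,"jaw": -0.2}
    - {"wx": 0,"wy": 0,"wz": 0,"x": -0.49,"y": -0.56,"z": 0.05,"jaw": -0.2}
    - {"wx": 0,"wy": 0,"wz": 0,"x": -0.49,"y": -0.56,"z": 0.05,"jaw": -0.2}
    - {"wx": 0,"wy": 0,"wz": 0,"x": -0.49,"y": -0.56,"z": 0.05,"jaw": -0.2}
    - {"wx": 0,"wy": 0,"wz": 0,"x": -0.49,"y": -0.56,"z": 0.05,"jaw": -0.2}
    - {"wx": 0,"wy": 0,"wz": 0,"x": -0.49,"y": -0.56,"z": 0.05,"jaw": -0.2}
    - {"wx": 0,"wy": 0,"wz": 0,"x": -0.49,"y": -0.56,"z": 0.05,"jaw": -0.2}
    - {"wx": 0,"wy": 0,"wz": 0,"x": -0.49,"y": -0.56,"z": 0.05,"jaw": -0.2}
    - {"wx": 0,"wy": 0,"wz": 0,"x": -0.49,"y": -0.56,"z": 0.05,"jaw": -0.2}

```text
time: 2.2
eef_pos: [477.8, -77.5, 255.9]
tcp_rot: [0.195, 0.981, 0.0, 0.0]
contact_force: [0.6, -0.1, 1.7]
opening: 34.0
```

Request:
move_arm:
  rows:
    - {"wx": 0,"wy": 0,"wz": -0.98,"x": 0,"y": 0,"z": 0,"jaw": -0.2}
    - {"wx": 0,"wy": 0,"wz": -0.98,"x": 0,"y": 0,"z": 0,"jaw": -0.2}
    - {"wx": 0,"wy": 0,"wz": -0.98,"x": 0,"y": 0,"z": 0,"jaw": -0.2}
    - {"wx": 0,"wy": 0,"wz": -0.98,"x": 0,"y": 0,"z": 0,"jaw": -0.2}
    - {"wx": 0,"wy": 0,"wz": -0.98,"x": 0,"y": 0,"z": 0,"jaw": -0.2}
    - {"wx": 0,"wy": 0,"wz": -0.98,"x": 0,"y": 0,"z": 0,"jaw": -0.2}
    - {"wx": 0,"wy": 0,"wz": -0.98,"x": 0,"y": 0,"z": 0,"jaw": -0.2}
    - {"wx": 0,"wy": 0,"wz": -0.98,"x": 0,"y": 0,"z": 0,"jaw": -0.2}
    - {"wx": 0,"wy": 0,"wz": 0,"x": 0,"y": 0,"z": 0,"jaw": -0.2}
    - {"wx": 0,"wy": 0,"wz": 0,"x": 0,"y": 0,"z": 0,"jaw": -0.2}

```text
time: 3.03
eef_pos: [477.6, -76.2, 255.9]
tcp_rot: [-0.144, 0.99, 0.0, 0.0]
contact_force: [-0.1, 0.9, 0.8]
opening: 34.1
```

Run:
```python
from h import *
plan([479,-75.5,152],106.6)
snap('wrist','w1.png')
print(proj('wrist',[[479,-75.5,120],[480,-76.4,120],[476.7,-71.7,120]]))
```

```text
pos [477.6 -76.2 255.9] yaw_y 106.57 z [-0.e+00  2.e-04 -1.e+00] total [-0.04   0.006  2.596] n 4 per row [-0.0099  0.0015  0.6491]
wz total -0.006
t 3.0333 F [-0.1  0.9  0.8] M [-0.    0.04 -0.04] op 34.1 q [-0.38  0.16  0.51  1.99 -0.09  1.01  2.03]
[[322.37474137 260.97308079]
 [320.50244179 262.04656411]
 [329.39991293 259.25163414]]
```

View pics/w1.png

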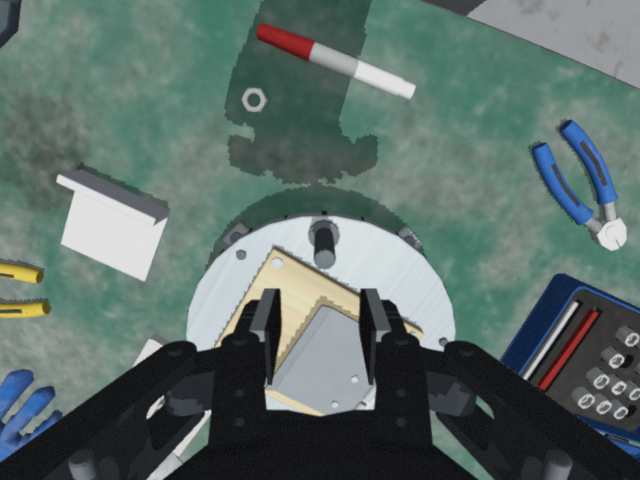

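Request:
move_arm:
  rows:
    - {"wx": 0,"wy": 0,"wz": 0,"x": -0.03,"y": 0,"z": 0.52,"jaw": -0.2}
    - {"wx": 0,"wy": 0,"wz": 0,"x": 0,"y": 0,"z": 0.52,"jaw": -0.2}
    - {"wx": 0,"wy": 0,"wz": 0,"x": 0,"y": 0,"z": 0.52,"jaw": -0.2}
    - {"wx": 0,"wy": 0,"wz": 0,"x": 0,"y": 0,"z": 0.52,"jaw": -0.2}
    - {"wx": 0,"wy": 0,"wz": 0,"x": 0,"y": 0,"z": 0.52,"jaw": -0.2}
    - {"wx": 0,"wy": 0,"wz": 0,"x": 0,"y": 0,"z": 0,"jaw": -0.2}

```text
time: 3.58
eef_pos: [476.2, -75.3, 148.6]
tcp_rot: [-0.145, 0.989, 0.0, -0.004]
contact_force: [-1.1, 0.4, -0.8]
opening: 33.8
```

Request:
move_arm:
  rows:
    - {"wx": 0,"wy": 0,"wz": 0,"x": 0,"y": 0,"z": 0,"jaw": -1}
    - {"wx": 0,"wy": 0,"wz": 0,"x": 0,"y": 0,"z": 0,"jaw": -1}
    - {"wx": 0,"wy": 0,"wz": 0,"x": 0,"y": 0,"z": 0,"jaw": -1}
    - {"wx": 0,"wy": 0,"wz": 0,"x": 0,"y": 0,"z": 0,"jaw": -1}
    - {"wx": 0,"wy": 0,"wz": 0,"x": 0,"y": 0,"z": 0,"jaw": -1}
    - {"wx": 0,"wy": 0,"wz": 0,"x": 0,"y": 0,"z": 0,"jaw": -1}

```text
time: 4.08
eef_pos: [478.3, -74.5, 152.4]
tcp_rot: [-0.145, 0.989, 0.001, -0.0]
contact_force: [-3.1, 5.1, -0.7]
opening: 12.5
```

Request:
move_arm:
  rows:
    - {"wx": 0,"wy": 0,"wz": 0.5,"x": -0.0024,"y": 0.109,"z": 0,"jaw": -1}
    - {"wx": 0,"wy": 0,"wz": 0.5,"x": -0.0024,"y": 0.109,"z": 0,"jaw": -1}
    - {"wx": 0,"wy": 0,"wz": 0.5,"x": -0.0024,"y": 0.109,"z": 0,"jaw": -1}
    - {"wx": 0,"wy": 0,"wz": 0.5,"x": -0.0024,"y": 0.109,"z": 0,"jaw": -1}
    - {"wx": 0,"wy": 0,"wz": 0.5,"x": -0.0024,"y": 0.109,"z": 0,"jaw": -1}
    - {"wx": 0,"wy": 0,"wz": 0.5,"x": -0.0024,"y": 0.109,"z": 0,"jaw": -1}
    - {"wx": 0,"wy": 0,"wz": 0.5,"x": -0.0024,"y": 0.109,"z": 0,"jaw": -1}
    - {"wx": 0,"wy": 0,"wz": 0.5,"x": -0.0024,"y": 0.109,"z": 0,"jaw": -1}
    - {"wx": 0,"wy": 0,"wz": 0.5,"x": -0.0024,"y": 0.109,"z": 0,"jaw": -1}
    - {"wx": 0,"wy": 0,"wz": 0.5,"x": -0.0024,"y": 0.109,"z": 0,"jaw": -1}
    - {"wx": 0,"wy": 0,"wz": 0.5,"x": -0.0024,"y": 0.109,"z": 0,"jaw": -1}
    - {"wx": 0,"wy": 0,"wz": 0.5,"x": -0.0024,"y": 0.109,"z": 0,"jaw": -1}

```text
time: 5.08
eef_pos: [476.7, -27.3, 152.4]
tcp_rot: [0.119, 0.993, -0.002, 0.0]
contact_force: [-2.7, -5.0, -3.4]
opening: 12.2
```

Request:
move_arm:
  rows:
    - {"wx": 0,"wy": 0,"wz": 0.5,"x": -0.0024,"y": 0.109,"z": 0,"jaw": -1}
    - {"wx": 0,"wy": 0,"wz": 0.5,"x": -0.0024,"y": 0.109,"z": 0,"jaw": -1}
    - {"wx": 0,"wy": 0,"wz": 0.5,"x": -0.0024,"y": 0.109,"z": 0,"jaw": -1}
    - {"wx": 0,"wy": 0,"wz": 0.5,"x": -0.0024,"y": 0.109,"z": 0,"jaw": -1}
    - {"wx": 0,"wy": 0,"wz": 0.5,"x": -0.0024,"y": 0.109,"z": 0,"jaw": -1}
    - {"wx": 0,"wy": 0,"wz": 0.5,"x": -0.0024,"y": 0.109,"z": 0,"jaw": -1}
    - {"wx": 0,"wy": 0,"wz": 0.5,"x": -0.0024,"y": 0.109,"z": 0,"jaw": -1}
    - {"wx": 0,"wy": 0,"wz": 0.5,"x": -0.0024,"y": 0.109,"z": 0,"jaw": -1}
    - {"wx": 0,"wy": 0,"wz": 0.5,"x": -0.0024,"y": 0.109,"z": 0,"jaw": -1}
    - {"wx": 0,"wy": 0,"wz": 0.5,"x": -0.0024,"y": 0.109,"z": 0,"jaw": -1}
    - {"wx": 0,"wy": 0,"wz": 0.5,"x": -0.0024,"y": 0.109,"z": 0,"jaw": -1}
    - {"wx": 0,"wy": 0,"wz": 0.5,"x": -0.0024,"y": 0.109,"z": 0,"jaw": -1}

```text
time: 6.08
eef_pos: [501.8, 21.6, 152.4]
tcp_rot: [0.371, 0.929, 0.001, 0.0]
contact_force: [0.5, 4.5, -8.1]
opening: 12.7
```

Run:
```python
from h import *
plan([502.6,20.7,152],46.6)
```

```text
pos [501.8  21.6 152.4] yaw_y 46.41 z [ 8.0e-04  1.5e-03 -1.0e+00] total [-0.029 -0.003  0.011] n 1 per row [-0.029  -0.0029  0.011 ]
wz total -0.038
t 6.0833 F [ 0.5  4.5 -8.1] M [ 0.68 -0.26 -0.55] op 12.7 q [-0.68  0.39  0.67  2.05 -0.34  0.81  1.  ]
```

Request:
move_arm:
  rows:
    - {"wx": 0,"wy": 0,"wz": 0,"x": 0,"y": 0,"z": 0,"jaw": -0.2}
    - {"wx": 0,"wy": 0,"wz": 0,"x": 0,"y": 0,"z": 0,"jaw": -0.2}
    - {"wx": 0,"wy": 0,"wz": 0,"x": 0,"y": 0,"z": 0,"jaw": -0.2}
    - {"wx": 0,"wy": 0,"wz": 0,"x": 0,"y": 0,"z": 0,"jaw": -0.2}
    - {"wx": 0,"wy": 0,"wz": 0,"x": 0,"y": 0,"z": -0.5,"jaw": -0.2}
    - {"wx": 0,"wy": 0,"wz": 0,"x": 0,"y": 0,"z": -0.6,"jaw": -0.2}
    - {"wx": 0,"wy": 0,"wz": 0,"x": 0,"y": 0,"z": -0.6,"jaw": -0.2}
    - {"wx": 0,"wy": 0,"wz": 0,"x": 0,"y": 0,"z": -0.6,"jaw": -0.2}
    - {"wx": 0,"wy": 0,"wz": 0,"x": 0,"y": 0,"z": -0.6,"jaw": -0.2}

```text
time: 6.83
eef_pos: [501.7, 20.7, 269.3]
tcp_rot: [0.369, 0.929, 0.0, 0.0]
contact_force: [0.7, -0.2, -0.7]
opening: 33.8
```

Run:
```python
from h import *
# rail centre: mean of corner estimates, 4mm forward of the rear face
P=np.array([500.,-300.5]);Q=np.array([514.7,-212.4]);F=(np.array([593.1,-224])+[578.7,-313.5])/2
x=np.array([np.cos(np.radians(-9.2)),np.sin(np.radians(-9.2))])
m=(P+Q)/2; print('rear mid',m,'front mid',F,'len',np.linalg.norm(F-m),'rail c from rear',m+4*x,'from front',F-76*x)
plan([511.5,-257,230],-9.2)
```

```text
rear mid [ 507.35 -256.45] front mid [ 585.9  -268.75] len 79.50718520989163 rail c from rear [ 511.29854506 -257.08952475] from front [ 510.87764385 -256.59902974]
pos [501.7  20.7 269.3] yaw_y 46.66 z [ 5.e-04 -1.e-04 -1.e+00] total [-4.942 -4.88   0.983] n 10 per row [-0.4942 -0.488   0.0983]
wz total 11.172
t 6.8333 F [ 0.7 -0.2 -0.7] M [ 0.03 -0.05 -0.04] op 33.8 q [-0.79  0.21  0.76  1.94 -0.17  1.05  0.86]
```

Request:
move_arm:
  rows:
    - {"wx": 0,"wy": 0,"wz": 0,"x": -0.49,"y": -0.49,"z": 0,"jaw": 0.2}
    - {"wx": 0,"wy": 0,"wz": 0,"x": -0.49,"y": -0.49,"z": 0,"jaw": 0.2}
    - {"wx": 0,"wy": 0,"wz": 0,"x": -0.49,"y": -0.49,"z": 0,"jaw": 0.2}
    - {"wx": 0,"wy": 0,"wz": 0,"x": -0.49,"y": -0.49,"z": 0,"jaw": 0.2}
    - {"wx": 0,"wy": 0,"wz": 0,"x": -0.49,"y": -0.49,"z": 0,"jaw": 0.2}
    - {"wx": 0,"wy": 0,"wz": 0,"x": -0.49,"y": -0.49,"z": 0,"jaw": 0.2}
    - {"wx": 0,"wy": 0,"wz": 0,"x": -0.49,"y": -0.49,"z": 0,"jaw": 0.2}
    - {"wx": 0,"wy": 0,"wz": 0,"x": -0.49,"y": -0.49,"z": 0,"jaw": 0.2}
    - {"wx": 0,"wy": 0,"wz": 0,"x": -0.49,"y": -0.49,"z": 0,"jaw": 0.2}
    - {"wx": 0,"wy": 0,"wz": 0,"x": -0.49,"y": -0.49,"z": 0,"jaw": 0.2}

```text
time: 7.67
eef_pos: [509.6, -257.5, 268.1]
tcp_rot: [0.369, 0.929, -0.0, 0.0]
contact_force: [0.8, -0.2, -0.5]
opening: 50.9
```

Request:
move_arm:
  rows:
    - {"wx": 0,"wy": 0,"wz": 1,"x": 0,"y": 0,"z": 0,"jaw": 0.2}
    - {"wx": 0,"wy": 0,"wz": 1,"x": 0,"y": 0,"z": 0,"jaw": 0.2}
    - {"wx": 0,"wy": 0,"wz": 1,"x": 0,"y": 0,"z": 0,"jaw": 0.2}
    - {"wx": 0,"wy": 0,"wz": 1,"x": 0,"y": 0,"z": 0,"jaw": 0.2}
    - {"wx": 0,"wy": 0,"wz": 1,"x": 0,"y": 0,"z": 0,"jaw": 0.2}
    - {"wx": 0,"wy": 0,"wz": 1,"x": 0,"y": 0,"z": 0,"jaw": 0.2}
    - {"wx": 0,"wy": 0,"wz": 1,"x": 0,"y": 0,"z": 0,"jaw": 0.2}
    - {"wx": 0,"wy": 0,"wz": 1,"x": 0,"y": 0,"z": 0,"jaw": 0.2}
    - {"wx": 0,"wy": 0,"wz": 1,"x": 0,"y": 0,"z": 0,"jaw": 0.2}
    - {"wx": 0,"wy": 0,"wz": 1,"x": 0,"y": 0,"z": 0,"jaw": 0.2}
    - {"wx": 0,"wy": 0,"wz": 1,"x": 0,"y": 0,"z": 0,"jaw": 0.2}
    - {"wx": 0,"wy": 0,"wz": 0.17,"x": 0,"y": 0,"z": 0,"jaw": 0.2}

```text
time: 8.67
eef_pos: [509.8, -256.0, 268.0]
tcp_rot: [0.762, 0.648, -0.0, 0.0]
contact_force: [0.1, 1.0, 0.7]
opening: 51.6
```

Run:
```python
from h import *
plan([511.3,-257,81],-9.2)
snap('wrist','w2.png');snap('top','t2.png')
im=cv2.imread('pics/t2.png')
cv2.imwrite('pics/t2a.png',cv2.resize(im[160:300,205:345],None,fx=4.2,fy=4.2,interpolation=cv2.INTER_CUBIC))
```

```text
pos [ 509.8 -256.   268. ] yaw_y -9.28 z [-1.e-04 -6.e-04 -1.e+00] total [-0.016  0.041  4.675] n 7 per row [-0.0022  0.0059  0.6678]
wz total -0.015
t 8.6667 F [0.1 1.  0.7] M [0.03 0.05 0.02] op 51.6 q [-0.4   0.48  1.06  1.79 -0.46  1.14  0.65]
```

View pics/w2.png

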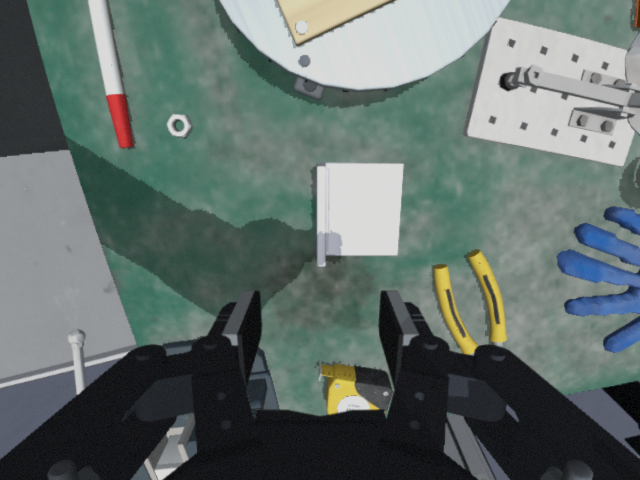

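View pics/t2a.png

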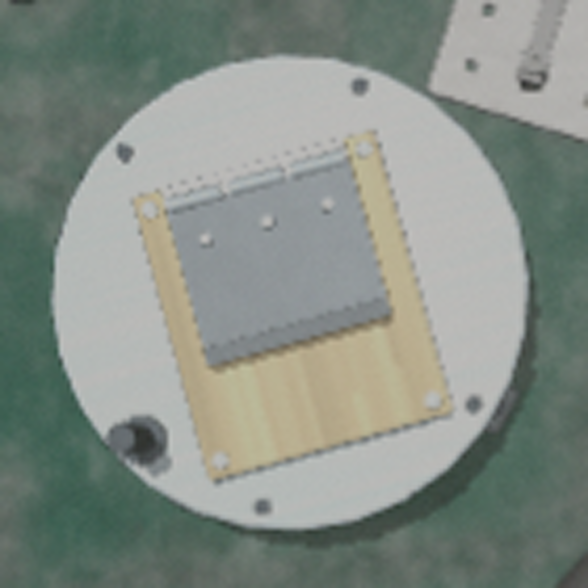

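Run:
```python
from h import *
im=cv2.imread('pics/w2.png')
cv2.imwrite('pics/w2a.png',cv2.resize(im[145:285,295:425],None,fx=4.2,fy=4.2,interpolation=cv2.INTER_CUBIC))
a=lambda p:(np.array(p,float)+.5)/4.2-.5+[205,160]
bc=onz('top',a([[135,203],[375,132],[453,411],[216,480]]),74); print(bc.round(1),bc.mean(0))
d=bc[0]+bc[1]-bc[2]-bc[3]; d2=bc[0]+bc[3]-bc[1]-bc[2]
print('xdir',np.degrees(np.arctan2(d[1],d[0])),'ydir-90',np.degrees(np.arctan2(d2[1],d2[0]))-90)
xd=d[:2]/np.linalg.norm(d[:2]); print('axis',bc.mean(0)[:2]+8*xd)
# leaf lip front edge corners (approx z 84+1)
lp=onz('top',a([[210,368],[393,318]]),84.5); print('lip',lp, np.linalg.norm(lp[1]-lp[0]),lp.mean(0)[:2]+26.5*xd,'lip normal',np.degrees(np.arctan2(*(lp[0]-lp[1])[[1,0]]))-90)
lf=onz('top',a([[166,212],[352,160]]),83); l=lf.mean(0)-lp.mean(0); print('leaf back',lf.round(1),np.degrees(np.arctan2(*(lf[0]-lf[1])[[1,0]]))-90)
```

```text
[[ 617.6   24.4   74. ]
 [ 649.3  -90.5   74. ]
 [ 515.8 -125.2   74. ]
 [ 485.5  -13.    74. ]] [567.06376849 -51.06989157  74.        ]
xdir 15.18780054430512 ydir-90 15.280918899772985
axis [574.78434688 -48.97402196]
lip [[537.82295167 -12.2046742   84.5       ]
 [559.53082304 -98.07737373  84.5       ]] 88.57399281740024 [574.25130325 -48.1984559 ] lip normal 14.186666415741726
leaf back [[611.8   8.1  83. ]
 [634.7 -79.9  83. ]] 14.57270453405117
```

View pics/w2a.png

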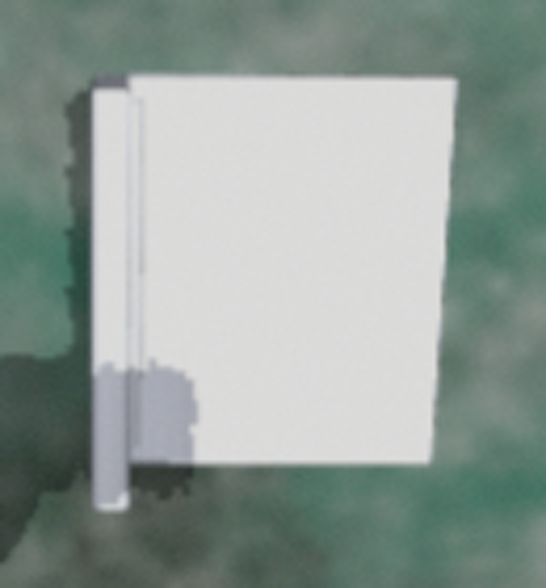

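Run:
```python
from h import *
b=lambda p:(np.array(p,float)+.5)/4.2-.5+[295,145]
r=onz('wrist',b([[92,90],[128,90],[128,509],[93,509]]),34);print(r.round(1),r.mean(0))
l=onz('wrist',b([[457,78],[431,464]]),3);print(l.round(1),l.mean(0))
for v in (r[0]-r[3],r[1]-r[2],l[0]-l[1]): print(np.degrees(np.arctan2(v[1],v[0]))-90,np.linalg.norm(v))
plan([511,-257,81],-9.2)
```

```text
[[ 513.3 -212.6   34. ]
 [ 520.4 -213.8   34. ]
 [ 506.6 -302.1   34. ]
 [ 499.1 -300.9   34. ]] [ 509.88181501 -257.36976343   34.        ]
[[ 592.3 -225.5    3. ]
 [ 577.8 -314.4    3. ]] [ 585.04203554 -269.96335864    3.        ]
-9.135705427601863 89.4185381956647
-8.883111806395647 89.42018886545158
-9.277773500566013 90.06078407712539
pos [ 509.8 -255.9  267.9] yaw_y -9.07 z [-1.e-04 -3.e-04 -1.e+00] total [-0.021  0.034  4.673] n 7 per row [-0.0031  0.0048  0.6676]
wz total 0.027
t 8.7667 F [-0.7 -0.5  0.3] M [ 0.03 -0.02 -0.02] op 51.0 q [-0.4   0.48  1.06  1.79 -0.46  1.14  0.66]
```

Request:
move_arm:
  rows:
    - {"wx": 0,"wy": 0,"wz": 0,"x": -0.03,"y": 0.02,"z": 0.6,"jaw": 0.2}
    - {"wx": 0,"wy": 0,"wz": 0,"x": 0,"y": 0,"z": 0.6,"jaw": 0.2}
    - {"wx": 0,"wy": 0,"wz": 0,"x": 0,"y": 0,"z": 0.6,"jaw": 0.2}
    - {"wx": 0,"wy": 0,"wz": 0,"x": 0,"y": 0,"z": 0.6,"jaw": 0.2}
    - {"wx": 0,"wy": 0,"wz": 0,"x": 0,"y": 0,"z": 0.6,"jaw": 0.2}
    - {"wx": 0,"wy": 0,"wz": 0,"x": 0,"y": 0,"z": 0.6,"jaw": 0.2}
    - {"wx": 0,"wy": 0,"wz": 0,"x": 0,"y": 0,"z": 0.5,"jaw": 0.2}
    - {"wx": 0,"wy": 0,"wz": 0,"x": 0,"y": 0,"z": 0.3,"jaw": 0.2}
    - {"wx": 0,"wy": 0,"wz": 0,"x": 0,"y": 0,"z": 0.2,"jaw": 0.2}
    - {"wx": 0,"wy": 0,"wz": 0,"x": 0,"y": 0,"z": 0,"jaw": 0.2}
    - {"wx": 0,"wy": 0,"wz": 0,"x": 0,"y": 0,"z": 0,"jaw": 0.2}

```text
time: 9.68
eef_pos: [510.9, -257.3, 84.4]
tcp_rot: [0.761, 0.649, 0.0, 0.0]
contact_force: [-0.1, -0.8, 0.3]
opening: 50.9
```

Run:
```python
from h import *
plan([510.6,-257.2,82],-9.1)
snap('wrist','w3.png')
```

```text
pos [ 510.9 -257.3   84.4] yaw_y -9.14 z [ 8.e-04 -3.e-04 -1.e+00] total [ 0.002 -0.009  0.06 ] n 1 per row [ 0.002  -0.0089  0.0603]
wz total -0.007
t 9.6833 F [-0.1 -0.8  0.3] M [ 0.04 -0.09  0.01] op 50.9 q [-0.22  0.7   0.83  1.93 -0.7   0.83  0.83]
```

View pics/w3.png

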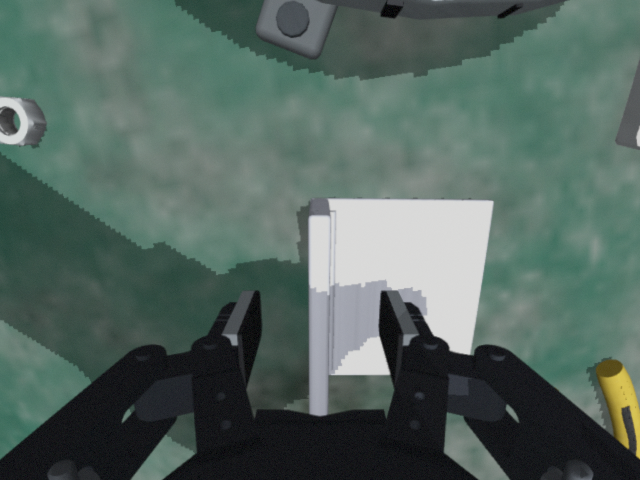

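The rail sits centred between the open fingers at about (319,320). I'll close on it.

Request:
move_arm:
  rows:
    - {"wx": 0,"wy": 0,"wz": 0,"x": 0,"y": 0,"z": 0.06,"jaw": -1}
    - {"wx": 0,"wy": 0,"wz": 0,"x": 0,"y": 0,"z": 0,"jaw": -1}
    - {"wx": 0,"wy": 0,"wz": 0,"x": 0,"y": 0,"z": 0,"jaw": -1}
    - {"wx": 0,"wy": 0,"wz": 0,"x": 0,"y": 0,"z": 0,"jaw": -1}
    - {"wx": 0,"wy": 0,"wz": 0,"x": 0,"y": 0,"z": 0,"jaw": -1}
    - {"wx": 0,"wy": 0,"wz": 0,"x": 0,"y": 0,"z": 0,"jaw": -1}
    - {"wx": 0,"wy": 0,"wz": 0,"x": 0,"y": 0,"z": 0,"jaw": -1}
    - {"wx": 0,"wy": 0,"wz": 0,"x": 0,"y": 0,"z": 0,"jaw": -1}

```text
time: 10.4
eef_pos: [511.0, -257.1, 82.1]
tcp_rot: [0.761, 0.648, 0.0, 0.0]
contact_force: [-0.8, 0.8, 6.0]
opening: 6.9
```

Run:
```python
from h import *
plan([510.6,-257.2,182],-9.1)
```

```text
pos [ 511.  -257.1   82.1] yaw_y -9.15 z [ 1.e-03  1.e-04 -1.e+00] total [-0.004 -0.007 -2.498] n 4 per row [-0.0009 -0.0018 -0.6245]
wz total -0.011
t 10.4 F [-0.8  0.8  6. ] M [0.2  0.09 0.01] op 6.9 q [-0.22  0.7   0.83  1.93 -0.7   0.83  0.83]
```

Request:
move_arm:
  rows:
    - {"wx": 0,"wy": 0,"wz": 0,"x": 0,"y": 0,"z": -0.2,"jaw": -1}
    - {"wx": 0,"wy": 0,"wz": 0,"x": 0,"y": 0,"z": -0.5,"jaw": -1}
    - {"wx": 0,"wy": 0,"wz": 0,"x": 0,"y": 0,"z": -0.5,"jaw": -1}
    - {"wx": 0,"wy": 0,"wz": 0,"x": 0,"y": 0,"z": -0.5,"jaw": -1}
    - {"wx": 0,"wy": 0,"wz": 0,"x": 0,"y": 0,"z": -0.5,"jaw": -1}
    - {"wx": 0,"wy": 0,"wz": 0,"x": 0,"y": 0,"z": -0.5,"jaw": -1}
    - {"wx": 0,"wy": 0,"wz": 0,"x": 0,"y": 0,"z": -0.5,"jaw": -1}
    - {"wx": 0,"wy": 0,"wz": 0,"x": 0,"y": 0,"z": -0.5,"jaw": -1}

```text
time: 11.07
eef_pos: [510.0, -256.6, 230.2]
tcp_rot: [0.761, 0.648, -0.0, -0.001]
contact_force: [0.2, -0.2, -1.9]
opening: 6.9
```

Request:
move_arm:
  rows:
    - {"wx": 0,"wy": 0,"wz": -0.97,"x": 0,"y": 0,"z": 0,"jaw": -1}
    - {"wx": 0,"wy": 0,"wz": -0.98,"x": 0,"y": 0,"z": 0,"jaw": -1}
    - {"wx": 0,"wy": 0,"wz": -0.98,"x": 0,"y": 0,"z": 0,"jaw": -1}
    - {"wx": 0,"wy": 0,"wz": -0.98,"x": 0,"y": 0,"z": 0,"jaw": -1}
    - {"wx": 0,"wy": 0,"wz": -0.98,"x": 0,"y": 0,"z": 0,"jaw": -1}
    - {"wx": 0,"wy": 0,"wz": 0,"x": 0,"y": 0,"z": 0,"jaw": -1}

```text
time: 11.57
eef_pos: [510.1, -256.7, 229.4]
tcp_rot: [0.606, 0.795, 0.0, -0.0]
contact_force: [0.7, 0.5, -1.1]
opening: 6.4
```

Run:
```python
from h import *
plan([454.2,-81.5,230],15.3)
```

```text
pos [ 510.1 -256.7  229.4] yaw_y 15.37 z [-4.e-04  9.e-04 -1.e+00] total [ 4.594 -0.185 -0.011] n 7 per row [ 0.6563 -0.0265 -0.0015]
wz total 0.014
t 11.5667 F [ 0.7  0.5 -1.1] M [ 0.01  0.03 -0.01] op 6.4 q [-0.3   0.47  0.91  1.83 -0.43  1.05  1.05]
```

Request:
move_arm:
  rows:
    - {"wx": 0,"wy": 0,"wz": 0,"x": 0.4,"y": -0.02,"z": 0,"jaw": -1}
    - {"wx": 0,"wy": 0,"wz": 0,"x": 0.5,"y": -0.02,"z": 0,"jaw": -1}
    - {"wx": 0,"wy": 0,"wz": 0,"x": 0.5,"y": -0.02,"z": 0,"jaw": -1}
    - {"wx": 0,"wy": 0,"wz": 0,"x": 0.5,"y": -0.02,"z": 0,"jaw": -1}
    - {"wx": 0,"wy": 0,"wz": 0,"x": 0.5,"y": -0.02,"z": 0,"jaw": -1}
    - {"wx": 0,"wy": 0,"wz": 0,"x": 0.5,"y": -0.02,"z": 0,"jaw": -1}
    - {"wx": 0,"wy": 0,"wz": 0,"x": 0.5,"y": -0.02,"z": 0,"jaw": -1}
    - {"wx": 0,"wy": 0,"wz": 0,"x": 0.5,"y": -0.02,"z": 0,"jaw": -1}
    - {"wx": 0,"wy": 0,"wz": 0,"x": 0.5,"y": -0.02,"z": 0,"jaw": -1}
    - {"wx": 0,"wy": 0,"wz": 0,"x": 0.2,"y": 0,"z": 0,"jaw": -1}
    - {"wx": 0,"wy": 0,"wz": 0,"x": 0,"y": 0,"z": 0,"jaw": -1}

```text
time: 12.48
eef_pos: [454.6, -79.4, 229.2]
tcp_rot: [0.606, 0.796, 0.0, -0.001]
contact_force: [0.4, -0.5, -1.3]
opening: 6.9
```

Run:
```python
from h import *
plan([454.2,-81.5,162],15.3)
snap('wrist','w4.png');snap('top','t4.png')
im=cv2.imread('pics/t4.png')
cv2.imwrite('pics/t4a.png',cv2.resize(im[160:320,205:365],None,fx=3.7,fy=3.7,interpolation=cv2.INTER_CUBIC))
```

```text
pos [454.6 -79.4 229.2] yaw_y 15.42 z [-9.0e-04  1.6e-03 -1.0e+00] total [-0.05  -0.022  1.679] n 3 per row [-0.0167 -0.0072  0.5598]
wz total 0.025
t 12.4833 F [ 0.4 -0.5 -1.3] M [0.06 0.05 0.03] op 6.9 q [-0.81  0.24  1.02  2.08 -0.25  0.96  0.62]
```

View pics/w4.png

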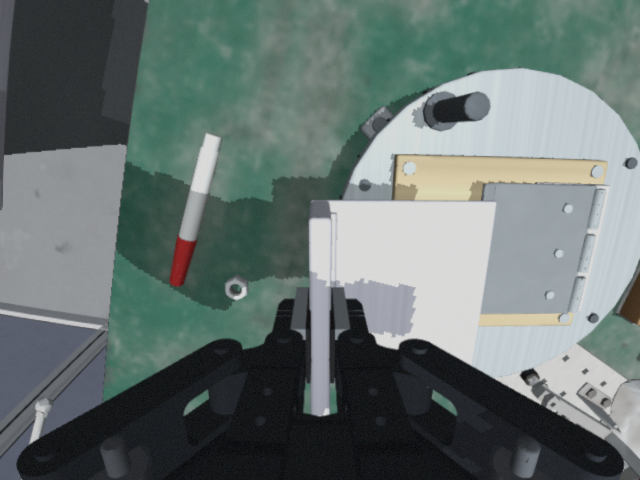

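View pics/t4a.png

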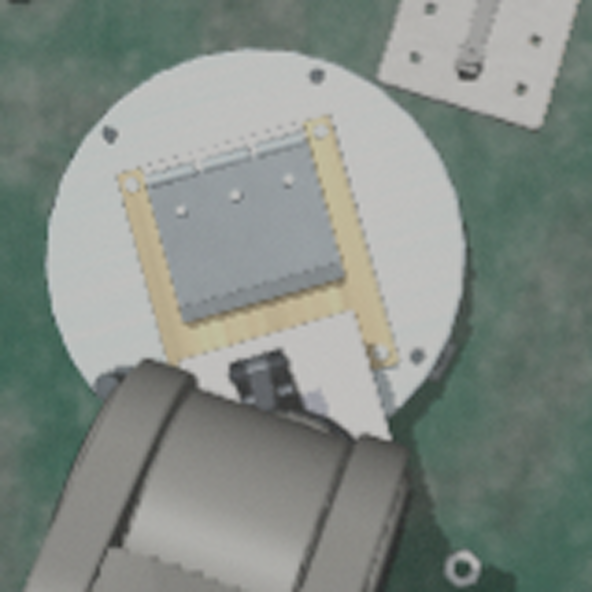

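Run:
```python
from h import *
u=np.array([np.cos(np.radians(15.3)),np.sin(np.radians(15.3))]);n=np.array([-u[1],u[0]])
ax=np.array([574.8,-48.5])
def rep(name,P): 
    d=P[:,:2]-ax; print(name,np.c_[d@u,d@n].round(1).tolist())
im=cv2.imread('pics/w4.png')
cv2.imwrite('pics/w4a.png',cv2.resize(im[140:370,380:640],None,fx=3,fy=3,interpolation=cv2.INTER_CUBIC))
rep('strip',onz('wrist',[[495,202],[317,202],[330,202]],[150,181,181]))
rep('tcp',get_state()['eef_pos'][None])
rep('boardcorners w',onz('wrist',[[397,155],[607,159]],74))
rep('leaf w',onz('wrist',[[484,184],[592,187],[576,312]],[84,83,83]))
c=lambda p:(np.array(p,float)+.5)/3.7-.5+[205,160]
rep('top strip corner',onz('top',c([[354,312]]),150))
rep('top leaf',onz('top',c([[184,324],[345,281],[148,186],[304,134]]),[84,84,83,83]))
```

```text
strip [[-49.5, 43.2], [-126.1, 49.2], [-121.7, 49.2]]
tcp [[-124.1, -0.8]]
boardcorners w [[-77.3, 57.4], [61.5, 57.1]]
leaf w [[-24.7, 41.2], [47.4, 40.0], [55.9, -48.5]]
top strip corner [[-49.2, -44.6]]
top leaf [[-25.8, 45.3], [-28.1, -43.1], [50.7, 43.8], [54.0, -44.0]]
```

View pics/w4a.png

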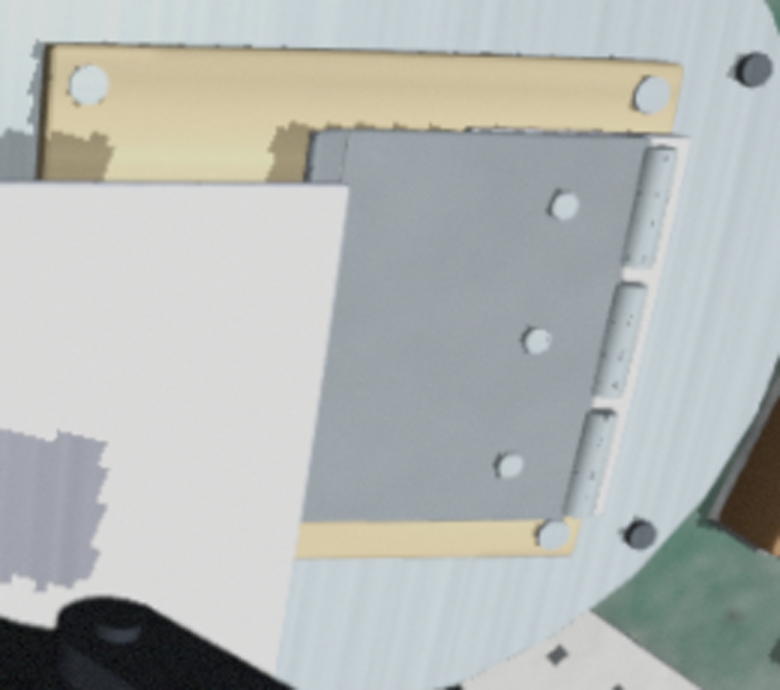

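Request:
move_arm:
  rows:
    - {"wx": 0,"wy": 0,"wz": 0,"x": 0,"y": 0,"z": 0.3,"jaw": -1}
    - {"wx": 0,"wy": 0,"wz": 0,"x": 0,"y": 0,"z": 0.4,"jaw": -1}
    - {"wx": 0,"wy": 0,"wz": 0,"x": 0,"y": 0,"z": 0.4,"jaw": -1}
    - {"wx": 0,"wy": 0,"wz": 0,"x": 0,"y": 0,"z": 0.3,"jaw": -1}
    - {"wx": 0,"wy": 0,"wz": 0,"x": 0,"y": 0,"z": 0.2,"jaw": -1}
    - {"wx": 0,"wy": 0,"wz": 0,"x": 0,"y": 0,"z": 0.1,"jaw": -1}
    - {"wx": 0,"wy": 0,"wz": 0,"x": 0,"y": 0,"z": 0,"jaw": -1}

```text
time: 13.17
eef_pos: [455.0, -82.3, 161.0]
tcp_rot: [0.607, 0.794, -0.001, -0.0]
contact_force: [-0.6, -0.1, -1.4]
opening: 6.7
```

Run:
```python
from h import *
plan([455,-81,156],15.3)
snap('wrist','w5.png');snap('top','t5.png');snap('scene','s5.png')
im=cv2.imread('pics/w5.png')
cv2.imwrite('pics/w5a.png',cv2.resize(im[130:400,380:640],None,fx=2.2,fy=2.2,interpolation=cv2.INTER_CUBIC))
im=cv2.imread('pics/t5.png')
cv2.imwrite('pics/t5a.png',cv2.resize(im[190:290,225:325],None,fx=6,fy=6,interpolation=cv2.INTER_CUBIC))
im=cv2.imread('pics/s5.png')
cv2.imwrite('pics/s5a.png',cv2.resize(im[180:310,225:375],None,fx=4,fy=4,interpolation=cv2.INTER_CUBIC))
```

```text
pos [455.  -82.3 161. ] yaw_y 15.19 z [-1.e-03 -9.e-04 -1.e+00] total [0.032 0.01  0.126] n 1 per row [0.0322 0.0102 0.1257]
wz total -0.022
t 13.1667 F [-0.6 -0.1 -1.4] M [ 0.01  0.03 -0.05] op 6.7 q [-0.68  0.37  0.92  2.14 -0.4   0.82  0.75]
```

View pics/w5.png

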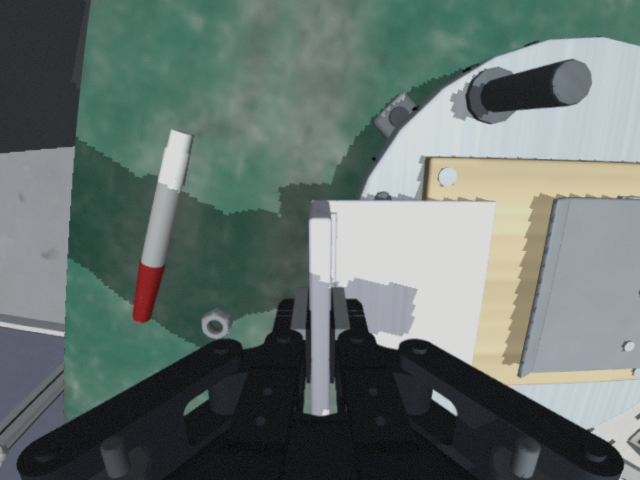

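View pics/t5a.png

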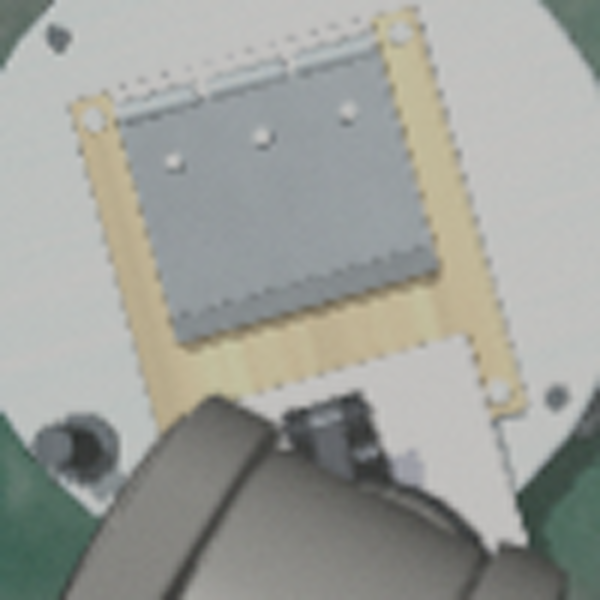

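View pics/s5a.png

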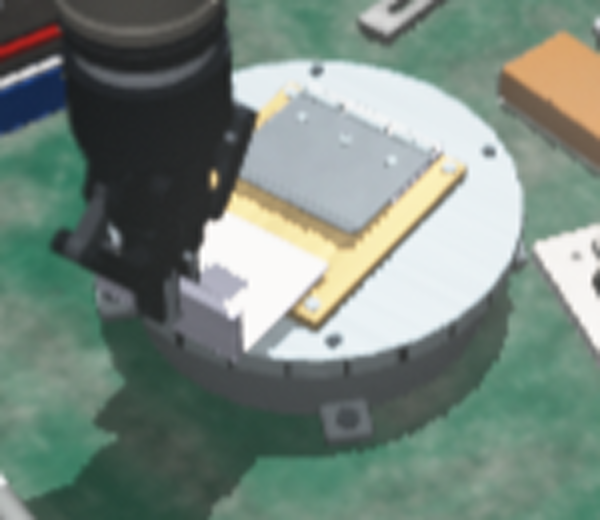

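Run:
```python
from h import *
u=np.array([np.cos(np.radians(15.3)),np.sin(np.radians(15.3))]);n=np.array([-u[1],u[0]])
ax=np.array([574.8,-48.5])
def rep(name,P): 
    d=P[:,:2]-ax; print(name,np.c_[d@u,d@n].round(1).tolist())
rep('tcp',get_state()['eef_pos'][None])
rep('w strip front left, left rear',onz('wrist',[[495,202],[340,201]],[82]*2))
rep('w board left front',onz('wrist',[[427,157],[620,162]],74))
rep('w leaf L,L,R',onz('wrist',[[553,197],[570,198],[638,199],[522,374],[536,374]],[84.5,83,83,84.5,83]))
c=lambda p:(np.array(p,float)+.5)/6-.5+[225,190]
rep('t strip FR, R',onz('top',c([[470,337],[524,540]]),82))
rep('t leaf',onz('top',c([[183,346],[440,272],[120,118],[378,52]]),[84.5,84.5,83,83]))
rep('t board',onz('top',c([[72,100],[415,8],[524,410]]),74))
d=lambda p:(np.array(p,float)+.5)/4-.5+[225,180]
rep('s strip FR,RR',onz('scene',d([[328,263],[247,352]]),[82,79]))
rep('s leaf R',onz('scene',d([[352,242],[441,152]]),[84,83]))
rep('s board',onz('scene',d([[466,170],[314,327]]),74))
```

```text
tcp [[-123.7, -0.7]]
w strip front left, left rear [[-48.8, 43.1], [-116.1, 43.4]]
w board left front [[-77.9, 61.3], [13.3, 60.7]]
w leaf L,L,R [[-24.3, 46.0], [-15.2, 45.3], [18.5, 45.3], [-22.0, -44.8], [-13.3, -46.4]]
t strip FR, R [[-49.9, -46.9], [-118.5, -45.2]]
t leaf [[-26.4, 43.9], [-26.9, -43.5], [52.0, 43.6], [48.9, -44.2]]
t board [[63.9, 58.4], [61.2, -59.9], [-77.7, -57.1]]
s strip FR,RR [[-48.8, -41.5], [-119.1, -42.3]]
s leaf R [[-31.0, -44.1], [52.9, -44.0]]
s board [[56.9, -57.9], [-83.0, -57.0]]
```

Request:
move_arm:
  rows:
    - {"wx": 0,"wy": 0,"wz": 0,"x": 0.02,"y": 0,"z": 0.05,"jaw": -1}
    - {"wx": 0,"wy": 0,"wz": 0,"x": 0.02,"y": 0,"z": 0.05,"jaw": -1}
    - {"wx": 0,"wy": 0,"wz": 0,"x": 0,"y": 0.1,"z": 0,"jaw": -1}
    - {"wx": 0,"wy": 0,"wz": 0,"x": 0,"y": 0.1,"z": 0,"jaw": -1}
    - {"wx": 0,"wy": 0,"wz": 0,"x": 0,"y": 0.1,"z": 0,"jaw": -1}
    - {"wx": 0,"wy": 0,"wz": 0,"x": 0,"y": 0.1,"z": 0,"jaw": -1}
    - {"wx": 0,"wy": 0,"wz": 0,"x": 0,"y": 0,"z": 0,"jaw": -1}

```text
time: 13.9
eef_pos: [471.5, -75.2, 157.7]
tcp_rot: [0.606, 0.795, 0.0, 0.001]
contact_force: [0.4, -1.0, -0.6]
opening: 6.9
```

Run:
```python
from h import *
plan([513.5,-64,156],15.3)
snap('wrist','w6.png');snap('scene','s6.png');snap('top','t6.png')
im=cv2.imread('pics/w6.png')
cv2.imwrite('pics/w6a.png',cv2.resize(im[140:400,380:640],None,fx=2.2,fy=2.2,interpolation=cv2.INTER_CUBIC))
im=cv2.imread('pics/s6.png')
cv2.imwrite('pics/s6a.png',cv2.resize(im[180:310,225:375],None,fx=4,fy=4,interpolation=cv2.INTER_CUBIC))
im=cv2.imread('pics/t6.png')
cv2.imwrite('pics/t6a.png',cv2.resize(im[190:290,225:325],None,fx=6,fy=6,interpolation=cv2.INTER_CUBIC))
```

```text
pos [471.5 -75.2 157.7] yaw_y 15.36 z [ 1.3e-03 -4.0e-04 -1.0e+00] total [-0.009  1.087  0.043] n 2 per row [-0.0045  0.5437  0.0217]
wz total 0.011
t 13.9 F [ 0.4 -1.  -0.6] M [ 0.02 -0.01 -0.03] op 6.9 q [-0.67  0.4   0.89  2.11 -0.43  0.82  0.75]
```

View pics/w6a.png

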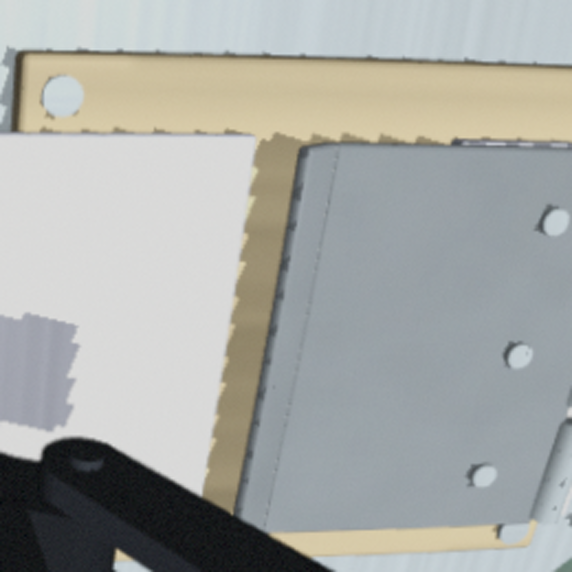

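View pics/s6a.png

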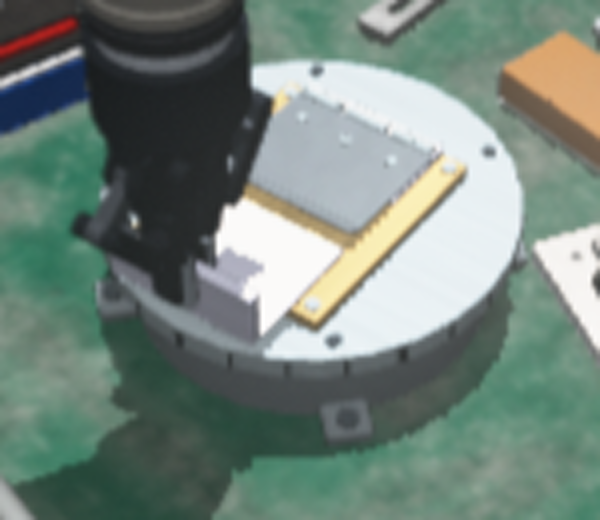

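View pics/t6a.png

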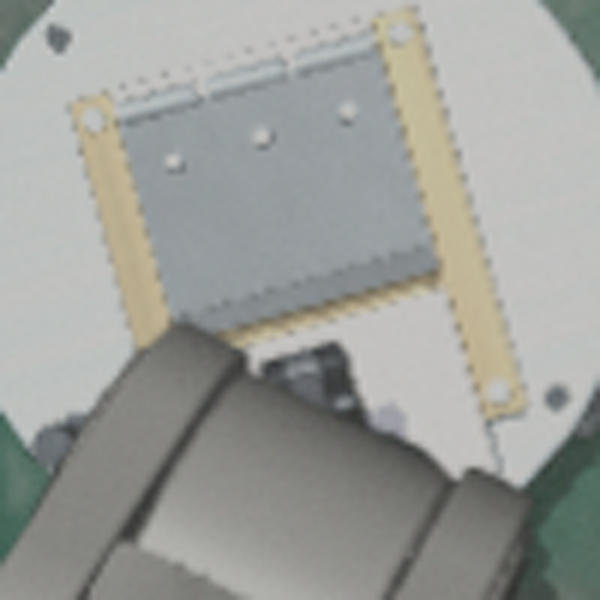

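Run:
```python
from h import *
u=np.array([np.cos(np.radians(15.3)),np.sin(np.radians(15.3))]);n=np.array([-u[1],u[0]])
ax=np.array([574.8,-48.5])
def rep(name,P): 
    d=P[:,:2]-ax; print(name,np.c_[d@u,d@n].round(1).tolist())
w=lambda p:(np.array(p,float)+.5)/2.2-.5+[380,140]
rep('w strip',onz('wrist',w([[254,136],[0,134]]),78.5))
rep('w leaf',onz('wrist',w([[305,150],[340,147],[560,148],[235,515],[270,531]]),[84.5,83,83,84.5,83]))
rep('w board',onz('wrist',w([[20,53],[560,64]]),74))
c=lambda p:(np.array(p,float)+.5)/6-.5+[225,190]
rep('t strip FR, R',onz('top',c([[444,290],[492,450]]),78.5))
rep('t leaf',onz('top',c([[440,272],[378,52]]),[84.5,83]))
rep('t board',onz('top',c([[415,8],[524,410]]),74))
d=lambda p:(np.array(p,float)+.5)/4-.5+[225,180]
rep('s strip FR,RR',onz('scene',d([[341,250],[262,340]]),[78.5,78.5]))
```

```text
w strip [[-34.0, 45.8], [-84.0, 46.0]]
w leaf [[-26.7, 44.4], [-18.9, 44.7], [28.1, 44.9], [-28.2, -37.9], [-18.4, -43.8]]
w board [[-80.1, 61.0], [32.3, 60.6]]
t strip FR, R [[-32.5, -43.0], [-87.4, -43.3]]
t leaf [[-26.9, -43.5], [48.9, -44.2]]
t board [[61.2, -59.9], [-77.7, -57.1]]
s strip FR,RR [[-34.7, -39.7], [-108.1, -43.3]]
```

Request:
move_arm:
  rows:
    - {"wx": 0,"wy": 0,"wz": 0,"x": -0.012,"y": 0.1,"z": 0.02,"jaw": -1}
    - {"wx": 0,"wy": 0,"wz": 0,"x": 0,"y": 0.1,"z": 0,"jaw": -1}
    - {"wx": 0,"wy": 0,"wz": 0,"x": 0,"y": 0.1,"z": 0,"jaw": -1}
    - {"wx": 0,"wy": 0,"wz": 0,"x": 0,"y": 0.1,"z": 0,"jaw": -1}
    - {"wx": 0,"wy": 0,"wz": 0,"x": 0,"y": 0.1,"z": 0,"jaw": -1}
    - {"wx": 0,"wy": 0,"wz": 0,"x": 0,"y": 0,"z": 0,"jaw": -1}

```text
time: 14.55
eef_pos: [490.7, -70.4, 156.8]
tcp_rot: [0.606, 0.795, 0.0, 0.001]
contact_force: [-0.2, -0.6, -1.7]
opening: 6.7
```

Run:
```python
from h import *
plan([513.1,-65,156],15.3)
snap('wrist','w7.png');snap('scene','s7.png')
im=cv2.imread('pics/w7.png')
cv2.imwrite('pics/w7a.png',cv2.resize(im[140:400,380:640],None,fx=2.2,fy=2.2,interpolation=cv2.INTER_CUBIC))
im=cv2.imread('pics/s7.png')
cv2.imwrite('pics/s7a.png',cv2.resize(im[180:310,225:375],None,fx=4,fy=4,interpolation=cv2.INTER_CUBIC))
```

```text
pos [490.7 -70.4 156.8] yaw_y 15.35 z [ 1.1e-03 -3.0e-04 -1.0e+00] total [-0.018  0.575  0.021] n 1 per row [-0.0175  0.5752  0.0207]
wz total 0.009
t 14.55 F [-0.2 -0.6 -1.7] M [-0.03 -0.04 -0.03] op 6.7 q [-0.65  0.43  0.88  2.07 -0.45  0.84  0.75]
```

View pics/w7a.png

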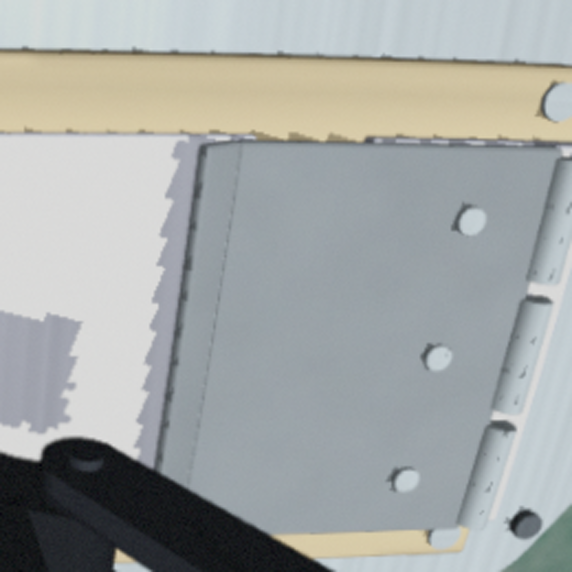

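View pics/s7a.png

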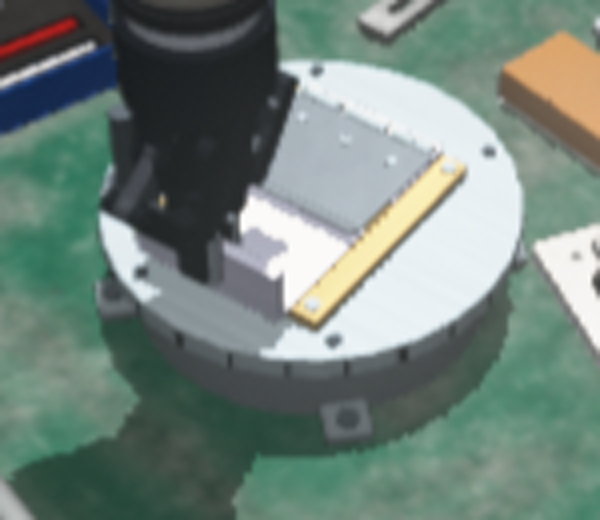

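Request:
move_arm:
  rows:
    - {"wx": 0,"wy": 0,"wz": 0,"x": -0.015,"y": 0.1,"z": 0.01,"jaw": -1}
    - {"wx": 0,"wy": 0,"wz": 0,"x": 0,"y": 0.1,"z": 0,"jaw": -1}
    - {"wx": 0,"wy": 0,"wz": 0,"x": 0,"y": 0.1,"z": 0,"jaw": -1}
    - {"wx": 0,"wy": 0,"wz": 0,"x": 0,"y": 0.1,"z": 0,"jaw": -1}
    - {"wx": 0,"wy": 0,"wz": 0,"x": 0,"y": 0.05,"z": 0,"jaw": -1}
    - {"wx": 0,"wy": 0,"wz": 0,"x": 0,"y": 0.05,"z": 0,"jaw": -1}
    - {"wx": 0,"wy": 0,"wz": 0,"x": 0,"y": 0,"z": 0,"jaw": -1}

```text
time: 15.23
eef_pos: [509.4, -65.9, 156.3]
tcp_rot: [0.607, 0.795, 0.0, 0.0]
contact_force: [-0.9, -0.3, -1.9]
opening: 6.6
```

Run:
```python
from h import *
plan([513.1,-65,156],15.3)
```

```text
pos [509.4 -65.9 156.3] yaw_y 15.32 z [ 2.e-04 -1.e-04 -1.e+00] total [-0.003  0.094  0.007] n 1 per row [-0.0028  0.0943  0.0068]
wz total 0.004
t 15.2333 F [-0.9 -0.3 -1.9] M [0.01 0.01 0.02] op 6.6 q [-0.64  0.46  0.86  2.03 -0.47  0.86  0.75]
```

Request:
move_arm:
  rows:
    - {"wx": 0,"wy": 0,"wz": 0,"x": 0,"y": 0.03,"z": 0,"jaw": -1}
    - {"wx": 0,"wy": 0,"wz": 0,"x": 0,"y": 0.03,"z": 0,"jaw": -1}
    - {"wx": 0,"wy": 0,"wz": 0,"x": 0,"y": 0.03,"z": 0,"jaw": -1}
    - {"wx": 0,"wy": 0,"wz": 0,"x": 0,"y": 0,"z": 0,"jaw": -1}

```text
time: 15.57
eef_pos: [512.7, -65.0, 156.3]
tcp_rot: [0.607, 0.795, 0.0, 0.0]
contact_force: [-0.3, 0.3, -2.1]
opening: 7.2
```

Request:
move_arm:
  rows:
    - {"wx": 0,"wy": 0,"wz": 0,"x": 0,"y": 0.025,"z": 0,"jaw": -1}
    - {"wx": 0,"wy": 0,"wz": 0,"x": 0,"y": 0,"z": 0,"jaw": -1}

```text
time: 15.73
eef_pos: [513.3, -64.8, 156.2]
tcp_rot: [0.607, 0.795, -0.0, -0.0]
contact_force: [-0.6, -0.9, -1.6]
opening: 7.0
```

Request:
move_arm:
  rows:
    - {"wx": 0,"wy": 0,"wz": 0,"x": 0,"y": 0.025,"z": 0,"jaw": -1}
    - {"wx": 0,"wy": 0,"wz": 0,"x": 0,"y": 0,"z": 0,"jaw": -1}

```text
time: 15.9
eef_pos: [513.6, -64.8, 156.1]
tcp_rot: [0.607, 0.795, -0.0, -0.001]
contact_force: [-2.7, -0.4, -0.3]
opening: 6.7
```

Request:
move_arm:
  rows:
    - {"wx": 0,"wy": 0,"wz": 0,"x": 0,"y": 0.025,"z": 0,"jaw": -1}
    - {"wx": 0,"wy": 0,"wz": 0,"x": 0,"y": 0,"z": 0,"jaw": -1}

```text
time: 16.07
eef_pos: [513.8, -64.8, 156.1]
tcp_rot: [0.607, 0.795, -0.001, -0.002]
contact_force: [-5.1, -0.0, 3.7]
opening: 6.9
```

Run:
```python
from h import *
plan([513.1,-65,156],15.3)
snap('wrist','w8.png');snap('scene','s8.png');snap('top','t8.png')
im=cv2.imread('pics/w8.png')
cv2.imwrite('pics/w8a.png',cv2.resize(im[140:400,340:600],None,fx=2.2,fy=2.2,interpolation=cv2.INTER_CUBIC))
im=cv2.imread('pics/s8.png')
cv2.imwrite('pics/s8a.png',cv2.resize(im[180:310,225:375],None,fx=4,fy=4,interpolation=cv2.INTER_CUBIC))
im=cv2.imread('pics/t8.png')
cv2.imwrite('pics/t8a.png',cv2.resize(im[190:290,225:325],None,fx=6,fy=6,interpolation=cv2.INTER_CUBIC))
```

```text
pos [513.8 -64.8 156.1] yaw_y 15.28 z [-3.8e-03  4.0e-04 -1.0e+00] total [ 0.001 -0.017  0.002] n 1 per row [ 0.0006 -0.0168  0.0022]
wz total -0.005
t 16.0667 F [-5.1 -0.   3.7] M [-0.11  1.06  0.01] op 6.9 q [-0.63  0.47  0.86  2.01 -0.47  0.86  0.75]
```

View pics/w8a.png

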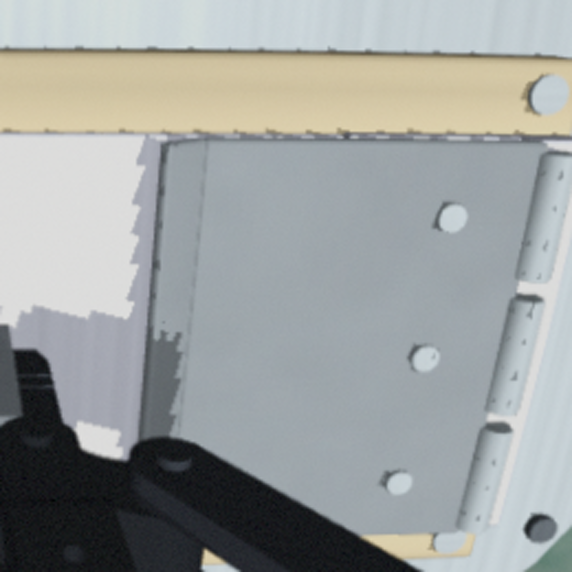

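View pics/s8a.png

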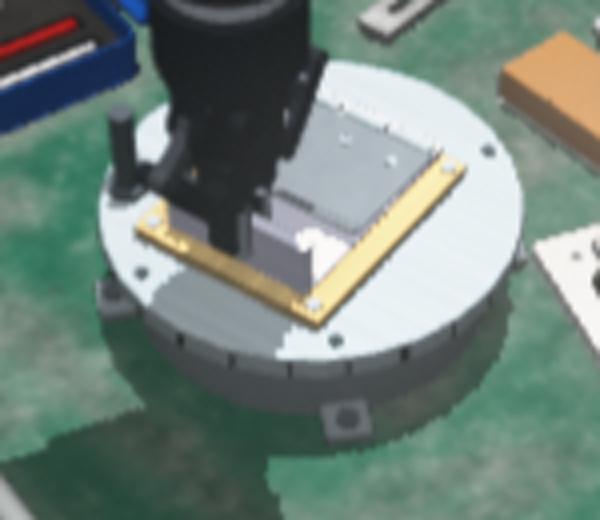

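View pics/t8a.png

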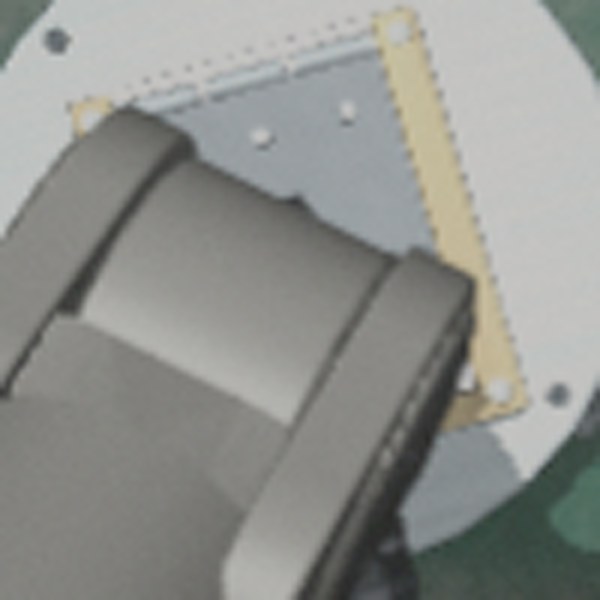

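Run:
```python
from h import *
u=np.array([np.cos(np.radians(15.3)),np.sin(np.radians(15.3))]);n=np.array([-u[1],u[0]])
ax=np.array([574.8,-48.5])
def rep(name,P): 
    d=P[:,:2]-ax; print(name,np.c_[d@u,d@n].round(1).tolist())
w=lambda p:(np.array(p,float)+.5)/2.2-.5+[340,140]
rep('w strip',onz('wrist',w([[5,135],[140,136]]),77))
rep('w leaf',onz('wrist',w([[206,142],[530,144],[400,533]]),83))
rep('w board',onz('wrist',w([[5,48],[560,56],[470,556]]),74))
```

```text
w strip [[-55.2, 44.8], [-29.1, 44.6]]
w leaf [[-18.1, 44.7], [45.7, 44.8], [35.3, -44.4]]
w board [[-55.3, 61.0], [55.5, 60.8], [61.2, -59.6]]
```

Request:
move_arm:
  rows:
    - {"wx": 0,"wy": 0,"wz": 0,"x": 0.005,"y": 0.03,"z": 0.03,"jaw": -1}
    - {"wx": 0,"wy": 0,"wz": 0,"x": 0,"y": 0.0,"z": 0.03,"jaw": -1}
    - {"wx": 0,"wy": 0,"wz": 0,"x": 0,"y": 0,"z": 0,"jaw": -1}
    - {"wx": 0,"wy": 0,"wz": 0,"x": 0,"y": 0,"z": 0,"jaw": -1}

```text
time: 16.55
eef_pos: [514.1, -65.3, 156.0]
tcp_rot: [0.607, 0.795, -0.001, -0.003]
contact_force: [-14.9, 1.0, 27.1]
opening: 7.1
```

Run:
```python
from h import *
plan([513.1,-65,156],15.3)
```

```text
pos [514.1 -65.3 156. ] yaw_y 15.29 z [-0.0063  0.0023 -1.    ] total [ 0.013 -0.021 -0.   ] n 1 per row [ 0.0135 -0.021  -0.0001]
wz total -0.002
t 16.55 F [-14.9   1.   27.1] M [-0.03  2.96  0.33] op 7.1 q [-0.63  0.48  0.85  2.01 -0.47  0.87  0.75]
```

Request:
move_arm:
  rows:
    - {"wx": 0,"wy": 0,"wz": 0,"x": 0,"y": 0,"z": 0,"jaw": -1}
    - {"wx": 0,"wy": 0,"wz": 0,"x": 0,"y": 0,"z": 0,"jaw": -1}
    - {"wx": 0,"wy": 0,"wz": 0,"x": 0,"y": 0,"z": 0,"jaw": -1}
    - {"wx": 0,"wy": 0,"wz": 0,"x": 0,"y": 0,"z": 0,"jaw": -1}
    - {"wx": 0,"wy": 0,"wz": 0,"x": 0,"y": 0,"z": 0,"jaw": -1}
    - {"wx": 0,"wy": 0,"wz": 0,"x": 0,"y": 0,"z": 0,"jaw": -1}

```text
time: 17.05
eef_pos: [514.1, -65.3, 156.0]
tcp_rot: [0.607, 0.795, -0.001, -0.003]
contact_force: [-15.2, 0.2, 27.4]
opening: 6.7
```

Run:
```python
from h import *
plan([513.1,-65,156],15.3)
snap('wrist','w9.png');snap('scene','s9.png')
u=np.array([np.cos(np.radians(15.3)),np.sin(np.radians(15.3))]);
im=cv2.imread('pics/w9.png');a=cv2.resize(im[140:360,340:600],None,fx=2.2,fy=2.2,interpolation=cv2.INTER_CUBIC)
im=cv2.imread('pics/s9.png')
cv2.imwrite('pics/w9a.png',a)
```

```text
pos [514.1 -65.3 156. ] yaw_y 15.3 z [-0.0061  0.0023 -1.    ] total [ 0.013 -0.022  0.   ] n 1 per row [ 0.0129 -0.0219  0.0003]
wz total -0.001
t 17.05 F [-15.2   0.2  27.4] M [-0.03  2.97  0.29] op 6.7 q [-0.63  0.48  0.85  2.01 -0.47  0.87  0.75]
```

View pics/w9a.png

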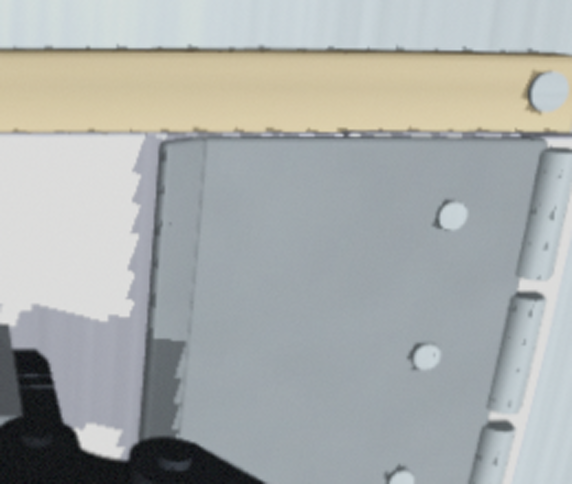

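View pics/s9.png

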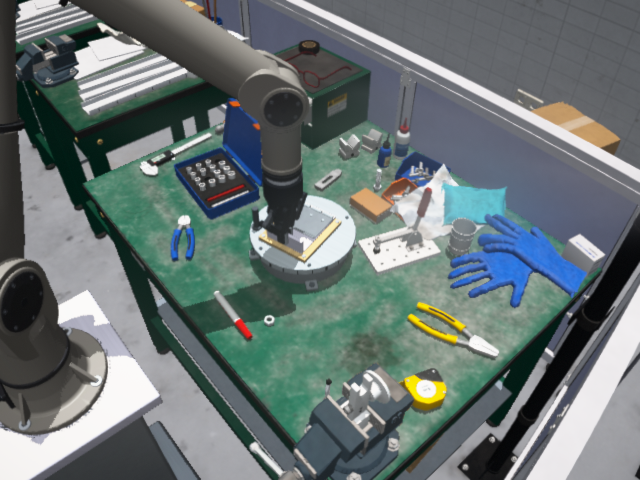

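The wrist view shows the strip's left edge (row 134) in line with the leaf's side (row 140), with the leaf lying flat. In the scene view the bystanders have not moved. The forces are steady at 27 N down and 15 N forward, so I'm handing in.

```bash
python3 -c "
from plant import *
print(sign_off())"
```

```text
the job is handed in; nothing more can be done
None
```

I turned the table one click clockwise by gripping its post, and let go. Then I gripped the strip by its rail, slid it under the leaf until it butted, and handed in at about 17 s, still holding and pressing it.

- **Table:** after letting go, the top view put the push direction at 15.2–15.3°, against about 75.3° before turning. That is one 60° click, and the open edge faces the robot.
- **Butt:** forward resistance began with the rail about 63.5 mm behind the axis; 64 mm was expected for the stop. The hidden stop itself could not be seen.
- **Centring and squareness:** the wrist view put the strip about 0.5–0.9 mm right of centre on the leaf and board, with its edges parallel. I read these before the final press. Two scene readings had put it 2–4 mm to the other side; I judged that view less accurate for this and went by the wrist and top views.
- **Pressing:** the last readings were steady at about 27 N down and 15 N forward, and the height matched the strip seated on the board. The tool leaned about 0.4° under the load, which I left.
- **Leaf and bystanders:** the leaf looked flat in the wrist views during and after insertion. In the last scene view the tools and small things looked unmoved.

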